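Seat a mirror mount on a tilting stage and hold its pivot bolt level

ROBOT

A 7-joint arm with a two-finger parallel gripper is mounted at the origin on the work surface; the furniture and walls round the work are solid. World frame = base frame: x ahead of the robot, y to its left, z up, the work surface at z = 0. Lengths are in m, angles in rad, forces in N, time in s.
With the tool pointing down it reaches from about 0.4 to 0.85 m from the base axis. Payload 10.4 kg.
Tool frame: the origin (TCP) lies between the finger pads; the fingertips stand ahead of it and the grasp point (between the pads) lies 5 mm behind it (manip.tip_extent is the z of the fingertips in the tool frame, in m); z points along the fingers, y is the line along which they close (so a half turn about z gives the same grasp; the last joint's range is limited). The gripper opens to 85 mm and grips with 20 to 120 N. Pads are 22 mm wide; open, the fingers measure 114 mm over their backs; the gripper's body (76 mm by 85 mm) begins 54 mm behind the grasp point. The pads swing forward as they close: fully open they stand 13 mm farther back than shut.
Start: joints at [-1.235, 0.332, -0.065, 1.46, 0.022, 1.35, -0.088], TCP at [0.219, 0.585, 0.245] pointing down, gripper open.
Joint ranges: [-2.6, 2.6], [-0.5, 2.12], [-1.47, 1.34], [0.16, 2.42], [-1.27, 4.41], [0.06, 2.06], [-2.6, 2.6]. Speed limits (rad/s): [2.22, 2.22, 2.79, 2.79, 3.14, 3.14, 3.14].

INTERFACE

Orientations are given as a unit quaternion [x, y, z, w].
In Python, from workcell import status, viewer, manip gives the robot as it stands.
- The arm moves only by the tool play_rows, never from a script. Its argument "plan" is one flat list of numbers, 7 for each row, row after row: the turn, a rotation vector about the tool's x, y, z in degrees, then the shift along the tool's x, y, z in m, then the opening, from 0 (shut) to 1 (fully open). In form: [ax, ay, az, dx, dy, dz, grip, ax, ay, az, dx, dy, dz, grip, ...]. A call has 1 to 20 rows; each row is the pose to reach, as a shift and turn from the pose commanded when the call began, along the tool's axes at that moment; what a row does not reach only later rows make up. A row lasts 1/8 s, in which the tool goes at most 62.5 mm and 10.7 degrees, less where a joint would pass 70% of its speed; a pose out of reach is approached as far as the arm can. A call with a gripper value outside its range is refused whole. The fingers move at their own pace and stop on an object; "squeeze" is the grip in N (left out, the last holds). Time passes only in rows, so rows that repeat a pose let the fingers close. It gives the time, the measured TCP pose, the force, the opening and the grip force at its end, in the units of the state.
- status.get_obs(): the state, without advancing time (a new reading comes with each control period).
- viewer.camera(name): name is "side" or "top" or "wrist"; returns the picture (384x512x3 uint8, red, green, blue); there is no depth.
- viewer.camera_model(name): a dict with "fx", "fy", "cx", "cy" (pixels), "R" (3x3) and "t" (3): a world point X has camera coordinates R X + t. Camera axes: x right, y down, z forward; pixel columns grow to the right and rows downward; lengths in m; the calibration is good to about 2 mm. A picture is of the moment at which its call begins: read the wrist's pose just before it. camera_model takes no time and is no camera call; for the wrist camera it gives the pose at the moment of the call.
- manip.hand_in(): hands the job in; it is judged then, once.
The state is a dict: "clock": time; "joint_pos": joint angles; "joint_velocities": joint speeds; "tau": joint torques, N m; "position": TCP position; "ee_rot": TCP orientation; "ft_force": force on the tool from outside, world axes, zero at the start; "torque": the same for the moment, N m; "grip_width": opening from 0.0 (shut) to 1.0 (fully open); "grasp_force": force on a finger pad.
Only numpy, scipy, OpenCV 4.12 (cv2) and the standard library are available. Lean on these libraries where they do the work, as an engineer would, in place of code of your own. Each camera call takes 0.05 s, during which the arm holds its last target. There are 200 camera calls.

TASK

Set the mirror mount fully down, flat and square, in the fitted pocket of the tilting platform, mirror towards the robot, and let it go; its weight makes the platform sag. Then reach into the narrow gap behind the bracket's front flange, grip the hidden hex head of the pivot bolt across its flats, turn the platform back to level with it, and finish while still holding the head firmly, so that it cannot turn while a colleague tightens the nut. Touch neither platform nor mount at the end, keep the mount seated, and leave the caliper, round tin and steel post where they are.

Things in the scene. Friction and masses are not known exactly. Their poses are not given: they have to be found in the camera images.
- mirror_mount: loose black mirror mount, 140 g, upright: two square plates, together x -16 to +7 mm, 45 wide (y), 48 high; round mirror in front (-x); three knobs behind, to x = +19: two high, one low at y = -16, z 3 to 13. Origin: underside, z up, x from mirror to knobs. Grip its plain side faces (45 apart along y) near the top.
- stage: U-shaped aluminium bracket fixed to the bench. Origin: on the bench under the middle of the front flange's front face; x away from the robot, y left, z up. Base x 0 to 66 mm, 100 wide, 12 thick. Flanges 90 wide: front x 0 to 10, 89 high; rear x 56 to 66, 77 high; between them the gap, 46 wide, open above and at the sides. Pivot bolt along x, 62 above the bench.
- tilt (a joint): turn of platform and pivot bolt as one about the bolt (stage x axis, 62 mm above the bench): 0 level, positive when the right side (stage -y), with the pocket, sags; range -0.15 to 0.22 rad. Friction (0.055 N m) holds it while empty; loaded it sinks to the stop at 0.22 unless the bolt head is held. Turning it back takes about 0.2 N m.
- platform: aluminium platform in front of the front flange, clamped on the bolt by a nut; origin on the bolt's axis at the flange's front face, axes as the stage's but turned about x by the tilt. Floor plate x -80 to -1, y -90 to +18 mm, its top 20 below the axis, 8 thick, with a 9 high rib along the rear edge. Nut and bolt end reach 27 in front of the flange, 14 above and beside the axis.
- pocket (a point): point on the platform's floor where the mount's origin belongs when seated, axes agreeing: platform x -48, y -58, z -20 mm; axes are the platform's, tilted with it. Pocket walls 8 mm high stand round the mount's plates, about 1.7 mm clear each side; the rear wall is missing at y -24 to -7 for the low knob.
- bolt_head: steel hex head of the pivot bolt, in the gap; origin at its centre, stage x 33, y 0, z 62 mm. 24 mm across flats, 28 over corners, 12 long (x); 17 mm from either flange, a sleeve of 18 mm diameter in front of it. Axes turn with the bolt: two flats face its +y and -y, upright at tilt 0; at other tilts the gripper must lean by that angle about x.
- caliper: bystander: caliper lying flat, 57 x 160 x 13 mm, origin at its underside
- tin: bystander: round metal tin, 62 mm diameter, 24 mm high, origin at its underside
- spare_post: bystander: steel post standing upright, 13 mm diameter, 50 mm high, origin at its underside
Mind the look-alikes: they are no part of the job. Leave any pink look-alike of the mirror_mount alone.

How it is judged:
On the way, in this order (a step that is already met when the one before it is completed fails the run):
1. the mirror mount is seated in the pocket and let go (distance between mirror_mount and pocket below 0.004 m and z of mirror_mount in the frame of pocket below 0.002 m and angle between the x axis of mirror_mount and the x axis of pocket, either way round below 0.1 rad and angle between the z axis of mirror_mount and the z axis of pocket, either way round below 0.06 rad and contact force between the fingers and mirror_mount below 0.1 N), for 0.3 s.
2. the bolt head is gripped (contact force between the fingers and bolt_head above 8 N and distance between the grasp point and bolt_head below 0.02 m), for 0.2 s.
At the end, for the whole second after the job is handed in: Fingers still grip the bolt head (over 8 N, grasp point within 20 mm of its centre); platform level to 0.06 rad and, like the mount, not touched by the robot; mount at rest in the pocket: within 4 mm, at most 2 mm off the floor, square to 0.1 rad, flat to 0.06 rad (all of step 1 and all of step 2 and value of joint tilt between -0.06 and 0.06 rad and contact force between each of the arm, the fingers and platform below 0.3 N and contact force between the arm and mirror_mount below 0.1 N and linear speed of mirror_mount below 0.02 m/s); the arm keeps its last pose, push and grip.
It fails at once if a bystander (caliper, tin or spare post) is moved more than 15 mm (distance of any of caliper, tin, spare_post from where it was at the start of the episode above 0.015 m).
It fails at once if the mirror mount is tipped over (angle between mirror_mount's own z axis and vertical above 0.8 rad).
It also fails if it takes over 45 s, if anything falls off the work surface, if the arm or the gripper's body presses on something with over 40 N, if the wrist force passes 120 N, or if a joint passes its speed limit or range.

## Working session

There is one attempt and no reset: what is moved stays moved. The work goes in short steps, Python scripts to look and compute and a tool call to move; the robot and the scene stay as the last step left them, time stands still between calls to the robot, and variables do not carry over. Pictures are saved under pics/ and viewed, at most 10 in all, crops included, and the job is handed in when it is done.

Besides the shell and the picture viewer there is one more tool, called after "Request:" by a JSON object that holds its "api" and its "payload". play_rows: Moves the arm, as the interface text tells. Its arguments: {"type":"object","properties":{"plan":{"type":"array","items":{"type":"number"}},"squeeze":{"type":"number"}},"required":["plan"]}

```bash
mkdir -p pics; cat > h.py <<'E'
import numpy as np, cv2
from workcell import status, viewer, manip
from scipy.spatial.transform import Rotation as R
def snap(n,f):
    m=viewer.camera_model(n); im=viewer.camera(n); cv2.imwrite(f,im[:,:,::-1]); return im,m
def ray(m,u,v):
    Rm=np.array(m["R"]);t=np.array(m["t"]);c=-Rm.T@t
    return c,Rm.T@np.array([(u-m["cx"])/m["fx"],(v-m["cy"])/m["fy"],1])
def atz(m,u,v,z):
    c,d=ray(m,u,v); return c+d*(z-c[2])/d[2]
def proj(m,X):
    p=np.array(m["R"])@np.array(X)+np.array(m["t"]); return [round(float(m["fx"]*p[0]/p[2]+m["cx"]),1),round(float(m["fy"]*p[1]/p[2]+m["cy"]),1)]
E
python3 - <<'E'
from h import *
a,m=snap("top","pics/top.png");b,m2=snap("side","pics/side.png")
for k in (m,m2): print({q:np.round(v,4).tolist() for q,v in k.items()})
print(status.get_obs())
print(manip.tip_extent)
E
```

```text
{'fx': 396.4445, 'fy': 396.4445, 'cx': 254.4816, 'cy': 196.6158, 'R': [[0.0302, -0.9995, 0.0068], [-0.9965, -0.0306, -0.0774], [0.0776, -0.0044, -0.997]], 't': [-0.1925, 0.4212, 0.9844]}
{'fx': 399.8148, 'fy': 399.8148, 'cx': 253.5009, 'cy': 191.7961, 'R': [[-0.9992, -0.0389, 0.0118], [-0.0271, 0.4206, -0.9068], [0.0303, -0.9064, -0.4213]], 't': [0.4293, 0.1568, 0.821]}
{'clock': 0.1, 'joint_pos': array([-1.23463416,  0.33283438, -0.06469493,  1.46084644,  0.02162754,
        1.34986862, -0.0884971 ]), 'joint_velocities': array([-0.00128617,  0.00015738, -0.00198151, -0.00183831, -0.0016142 ,
        0.00036512, -0.0005749 ]), 'tau': array([ 1.95238950e-03, -6.26740336e+01,  4.94733592e-02, -3.92433393e+01,
        1.62707077e-02,  6.78517812e-03, -1.72784121e-05]), 'position': array([0.21935292, 0.58491938, 0.24458461]), 'ee_rot': array([ 1.78409199e-01,  9.83956178e-01, -6.26232104e-04, -7.13026578e-05]), 'ft_force': array([ 0.5857543 , -0.50892786, -0.15982908]), 'torque': array([ 0.03556769,  0.04716117, -0.00325533]), 'grasp_force': 0.0, 'grip_width': 1.0032469186245512}
0.014
```

View pics/top.png

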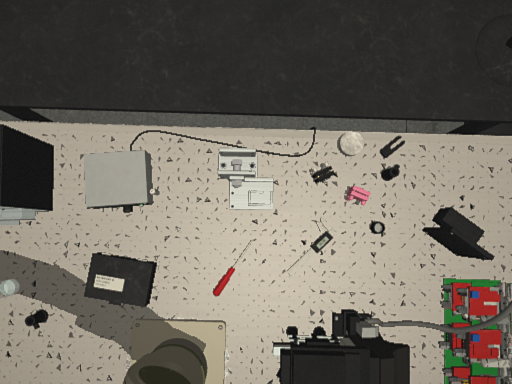

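View pics/side.png

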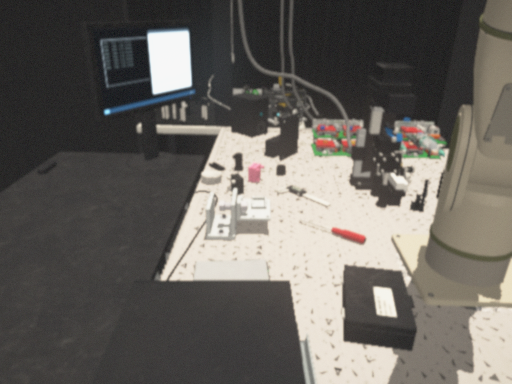

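The bracket is at top (238,165) with the platform at (250,193). Mount candidates in the top view are black items at (322,173), (390,172) and (377,227), and the pink one at (358,194), which is the look-alike. Next is a close crop.

```bash
python3 - <<'E'
import cv2,numpy as np
a=cv2.imread("pics/top.png");b=cv2.imread("pics/side.png")
c=cv2.resize(a[130:245,205:410],None,fx=3.9,fy=3.9,interpolation=cv2.INTER_CUBIC)[:, :800]
cv2.imwrite("pics/c1.png",c[:449])
d=cv2.resize(b[145:245,195:335],None,fx=5,fy=5,interpolation=cv2.INTER_CUBIC)
cv2.imwrite("pics/c2.png",d)
E
```

```text
(no output)
```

View pics/c1.png

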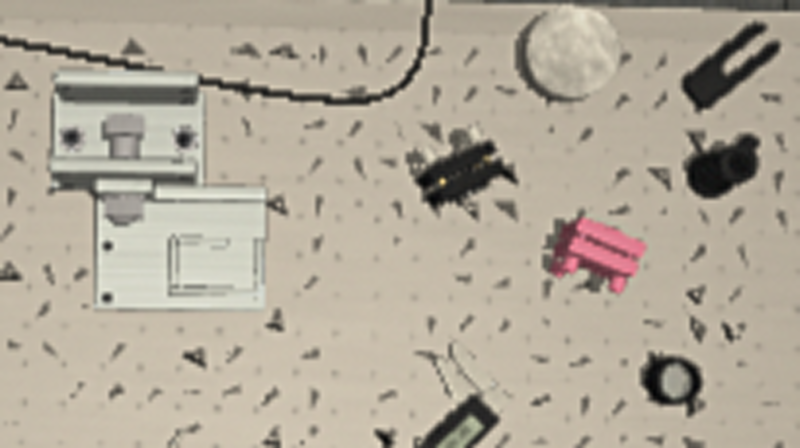

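View pics/c2.png

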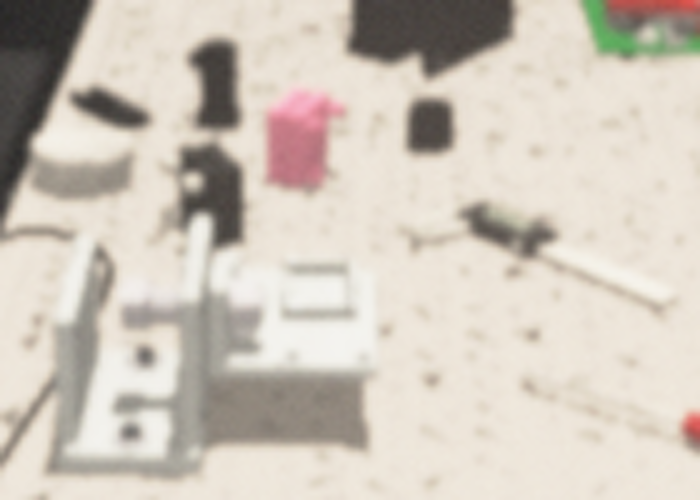

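```bash
python3 - <<'E'
from h import *
m=viewer.camera_model("top")
f=lambda x,y:(205+x/3.9,130+y/3.9)
def P(n,x,y,z): print(n,np.round(atz(m,*f(x,y),z),4))
P("mount top c",460,172,.048);P("mount L",417,190,.048);P("mount R",497,148,.048)
P("platform FR",262,309,.042);P("FL",95,308,.042);P("back R",267,188,.047)
P("frontflange L",50,160,.089);P("frontflange R",197,174,.089)
P("rear L",55,75,.077);P("rear R",198,78,.077)
P("tin",565,55,.024);P("pink",605,245,.048);P("blk",722,165,.04);P("cyl",672,380,.03)
o=status.get_obs();w=viewer.camera_model("wrist")
T=R.from_quat(o["ee_rot"]).as_matrix()
print(np.round(T,3)); c=-np.array(w["R"]).T@w["t"]
print("cam in tool",np.round(T.T@(c-o["position"]),4),"\n",np.round(np.array(w["R"])@T,3),w["fx"],w["cx"],w["cy"])
E
```

```text
mount top c [ 0.4851 -0.3462  0.048 ]
mount L [ 0.4729 -0.3193  0.048 ]
mount R [ 0.5012 -0.3693  0.048 ]
platform FR [ 0.3951 -0.2239  0.042 ]
FL [ 0.3926 -0.1187  0.042 ]
back R [ 0.4713 -0.2247  0.047 ]
frontflange L [ 0.479  -0.0912  0.089 ]
frontflange R [ 0.4732 -0.1801  0.089 ]
rear L [ 0.5333 -0.0912  0.077 ]
rear R [ 0.5342 -0.179   0.077 ]
tin [ 0.5674 -0.4176  0.024 ]
pink [ 0.4417 -0.4383  0.048 ]
blk [ 0.496  -0.5146  0.04  ]
cyl [ 0.3585 -0.4867  0.03  ]
[[-0.936  0.351 -0.   ]
 [ 0.351  0.936 -0.001]
 [-0.    -0.001 -1.   ]]
cam in tool [ 0.0843  0.0006 -0.13  ] 
 [[-0.002  1.     0.   ]
 [-0.946 -0.001 -0.324]
 [-0.324 -0.001  0.946]] 277.5917314597595 250.03839431892263 185.13979396167076
```

```bash
cat >> h.py <<'E'
def rel(p,yaw,lean=0,o=None,base=None):
    "tool-down target, tool x = -(cos,sin)yaw; lean = rotation about stage x axis(yaw dir) ; prints row from current (or base=(p,Rm))"
    c,s=np.cos(yaw),np.sin(yaw)
    T=np.array([[-c,-s,0],[-s,c,0],[0,0,-1]])
    if lean: T=R.from_rotvec(lean*np.array([c,s,0])).as_matrix()@T
    o=o or status.get_obs(); B=R.from_quat(o["ee_rot"]).as_matrix() if base is None else base[1]
    b=o["position"] if base is None else base[0]
    print("row",np.round(np.degrees(R.from_matrix(B.T@T).as_rotvec()),2),np.round(B.T@(np.array(p)-b),4)); return np.array(p),T
E
python3 - <<'E'
from h import *
rel([.48,.2,.25],.0);rel([.485,-.346,.2],.49)
E
```

```text
row [-7.000e-02 -1.000e-02 -2.055e+01] [-0.3792 -0.2689 -0.005 ]
row [-7.000e-02 -3.000e-02 -4.863e+01] [-0.5756 -0.7783  0.0456]
```

Request:
{"api": "play_rows", "payload": {"plan": [0,0,-20,-0.379,-0.269,0,1,0,0,-20,-0.379,-0.269,0,1,0,0,-20,-0.379,-0.269,0,1,0,0,-20,-0.379,-0.269,0,1,0,0,-20,-0.379,-0.269,0,1,0,0,-20,-0.379,-0.269,0,1,0,0,-48.6,-0.576,-0.778,0.045,1,0,0,-48.6,-0.576,-0.778,0.045,1,0,0,-48.6,-0.576,-0.778,0.045,1,0,0,-48.6,-0.576,-0.778,0.045,1,0,0,-48.6,-0.576,-0.778,0.045,1,0,0,-48.6,-0.576,-0.778,0.045,1,0,0,-48.6,-0.576,-0.778,0.045,1,0,0,-48.6,-0.576,-0.778,0.045,1,0,0,-48.6,-0.576,-0.778,0.045,1,0,0,-48.6,-0.576,-0.778,0.045,1,0,0,-48.6,-0.576,-0.778,0.045,1,0,0,-48.6,-0.576,-0.778,0.045,1]}}

```text
clock: 2.35
position: [0.4854, -0.3405, 0.1989]
ee_rot: [-0.243, 0.97, 0.0, -0.002]
ft_force: [0.4, -0.1, -0.2]
grip_width: 1.0
grasp_force: 0.0
```

```bash
python3 - <<'E'
from h import *
a,m=snap("wrist","pics/w1.png")
np.savez("w1.npz",**m)
cv2.imwrite("pics/w1b.png",cv2.resize(a[:,:,::-1],(800,600),interpolation=cv2.INTER_CUBIC))
E
```

```text
(no output)
```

View pics/w1b.png

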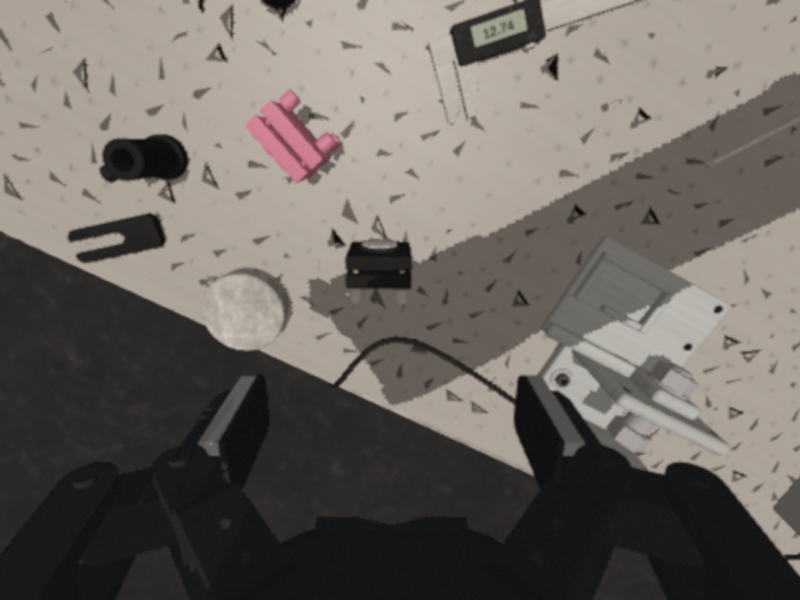

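The close view confirms the choice. The black mount is at (380,265), with its mirror towards the robot and its silver knobs behind. The pink look-alike is at (295,135), the tin at (245,310), and the stage is at right with the pocket at (625,290).

```bash
python3 - <<'E'
import cv2,numpy as np
a=cv2.imread("pics/w1.png")
x=cv2.resize(a[145:205,205:285],(400,300),interpolation=cv2.INTER_CUBIC)
y=cv2.resize(a[145:295,340:475],(540,600),interpolation=cv2.INTER_CUBIC)
o=np.zeros((600,800,3),np.uint8);o[:300,:400]=x;o2=np.zeros((600,800,3),np.uint8)
o[:,400:]=y[:,:400];o[300:,:400]=cv2.resize(a[220:295,375:475],(400,300),interpolation=cv2.INTER_CUBIC)
cv2.imwrite("pics/c3.png",o)
E
```

```text
(no output)
```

View pics/c3.png

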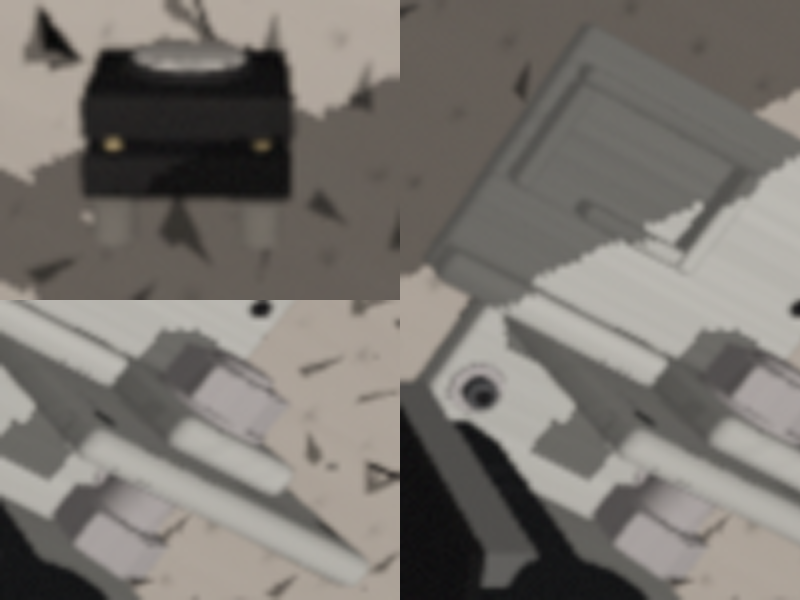

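```bash
python3 - <<'E'
from h import *
from scipy.optimize import least_squares
m=dict(np.load("w1.npz"));t=viewer.camera_model("top")
for n,u,v in [("FL",221.6,164),("FR",263.2,164),("RR",263,184.4),("RL",222,184.4)]: print(n,np.round(atz(m,u,v,.048),4))
P=lambda x,y:(340+(x-400)/4,145+y/4)
print("plat FR",atz(m,*P(590,28),.042),"ribRR",atz(m,*P(437,258),.047))
def mountres(q):
    c,s=np.cos(q[2]),np.sin(q[2]);r=[]
    for (x,y),uv in zip([(-16,22.5),(-16,-22.5),(7,-22.5),(7,22.5)],[(263.2,164),(221.6,164),(222,184.4),(263,184.4)]):
        X=[q[0]+(c*x-s*y)/1e3,q[1]+(s*x+c*y)/1e3,.048]; r+=list(np.array(proj(m,X))-uv)
    return r
s=least_squares(mountres,[.485,-.346,.45],x_scale=[.01,.01,.1],diff_step=1e-3);print("mount",s.x,np.round(s.fun,1))
f=lambda x,y:(205+x/3.9,130+y/3.9)
obs=[(t,f(262,309),(-80,-90,42)),(t,f(95,308),(-80,18,42)),(t,f(50,160),(10,45,89)),(t,f(55,75),(66,45,77)),(t,f(198,74),(66,-45,77)),
 (m,P(590,28),(-80,-90,42)),(m,P(437,258),(-1,-90,51))]
def S(q,X): c,s=np.cos(q[2]),np.sin(q[2]);x,y,z=X;return [q[0]+(c*x-s*y)/1e3,q[1]+(s*x+c*y)/1e3,z/1e3]
r=lambda q:np.ravel([np.array(proj(k,S(q,X)))-uv for k,uv,X in obs])
s=least_squares(r,[.475,-.135,.01],x_scale=[.01,.01,.1],diff_step=1e-3);q=s.x;print("stage",q,np.round(s.fun,1))
im=cv2.imread("pics/w1.png");K=4
big=cv2.resize(im[145:295,340:490],None,fx=K,fy=K,interpolation=cv2.INTER_CUBIC)
def poly(pts,col):
    p=np.array([[(a-340+.5)*K,(b-145+.5)*K] for a,b in (proj(m,S(q,X)) for X in pts)],np.int32);cv2.polylines(big,[p],True,col,1)
poly([(-80,-90,42),(-80,18,42),(-1,18,42),(-1,-90,42)],(0,0,255))
poly([(0,-45,89),(0,45,89),(10,45,89),(10,-45,89)],(0,255,0))
poly([(0,-45,89),(10,-45,89),(10,-45,12),(0,-45,12)],(0,255,0))
poly([(-65.7,-82.2,50),(-65.7,-33.8,50),(-39.3,-33.8,50),(-39.3,-82.2,50)],(255,0,0))
poly([(27,-12,69),(39,-12,69),(39,0,76),(27,0,76)],(0,255,255))
poly([(0,-50,12),(66,-50,12),(66,50,12),(0,50,12)],(255,0,255))
big2=np.zeros((600,800,3),np.uint8);big2[:,:600]=big[:600]
cv2.imwrite("pics/ov.png",big2)
E
```

```text
FL [ 0.4889 -0.3711  0.048 ]
FR [ 0.4685 -0.3328  0.048 ]
RR [ 0.4883 -0.3221  0.048 ]
RL [ 0.5089 -0.3608  0.048 ]
plat FR [ 0.39696303 -0.22275722  0.042     ] ribRR [ 0.4693263 -0.2234443  0.047    ]
mount [ 0.49264053 -0.34470207  0.45806453] [ 1.1  0.4 -0.5 -0.9 -0.8 -0.4  0.3  0.8]
stage [ 0.47216317 -0.13463796  0.01      ] [ 0.6  0.9 -0.6  0.2 -0.6 -1.2 -0.9 -1.8  0.  -0.8  0.2 -4.4 -1.1  3. ]
```

View pics/ov.png

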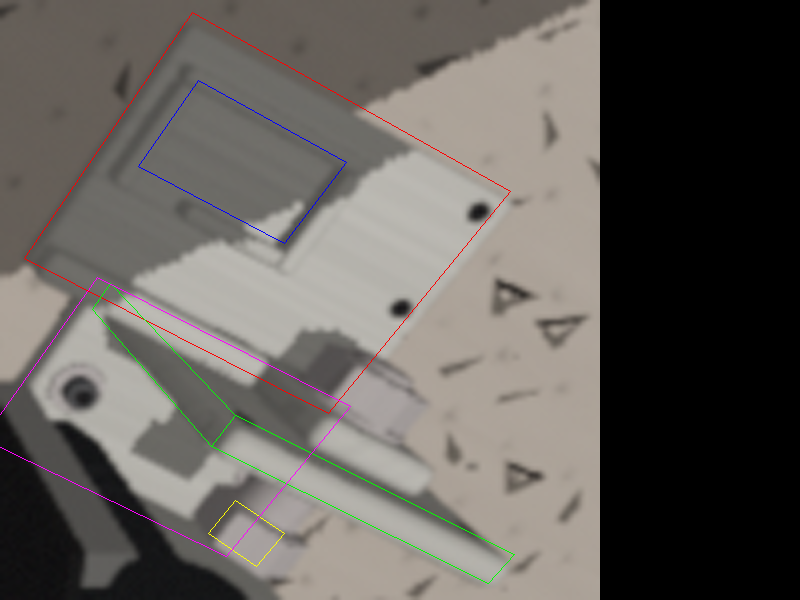

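```bash
cat > fit.py <<'E'
from h import *
from scipy.optimize import least_squares
m=dict(np.load("w1.npz"));t=viewer.camera_model("top")
def pj(m,X):
    p=m["R"]@np.array(X)+m["t"]; return np.array([m["fx"]*p[0]/p[2]+m["cx"],m["fy"]*p[1]/p[2]+m["cy"]])
P=lambda x,y:(340+x/4-.5,145+y/4-.5)
f=lambda x,y:(205+x/3.9-.5,130+y/3.9-.5)
A=1 # platform flag
obs=[(t,f(262,309),(-80,-90,-20),1),(t,f(95,308),(-80,18,-20),1),(t,f(50,157),(10,45,89),0),(t,f(55,73),(66,45,77),0),(t,f(198,74),(66,-45,77),0),
 (m,P(186,28),(-80,-90,-20),1),(m,P(28,258),(-1,-90,-20),1),(m,P(508,195),(-80,18,-20),1),(m,P(515,553),(0,45,89),0),(m,P(490,582),(10,45,89),0),(m,P(218,443),(10,-45,89),0)]
def S(q,X,pl):
    X=np.array(X)/1e3
    if pl: X=R.from_rotvec([q[3],0,0]).apply(X)+[0,0,.062]
    return R.from_rotvec([0,0,q[2]]).apply(X)+[q[0],q[1],0]
def r(q): return np.ravel([pj(k,S(q,X,a))-uv for k,uv,X,a in obs])
if __name__=="__main__":
    def mr(q): return np.ravel([pj(m,R.from_rotvec([0,0,q[2]]).apply(np.array([x,y,48])/1e3)+[q[0],q[1],0])-np.array(uv)-[-.4,-.4] for (x,y),uv in zip([(-16,22.5),(-16,-22.5),(7,-22.5),(7,22.5)],[(263.2,164),(221.6,164),(222,184.4),(263,184.4)])])
    s=least_squares(mr,[.485,-.346,.45]);print("mount",s.x,np.round(s.fun,1))
    s=least_squares(r,[.475,-.135,.01,0],loss="soft_l1");q=s.x;print("stage",q);print(np.round(r(q).reshape(-1,2),1).tolist())
    o=status.get_obs();print(o["position"]);p=s.x
    q=s.x
    print("pocket",S(q,(-48,-58,-20),1))
E
python3 fit.py
```

```text
mount [ 0.49245591 -0.34514735  0.4885844 ] [ 0.8 -0.2 -0.8 -0.3 -0.5  0.3  0.6  0.3]
stage [ 0.4723514  -0.13430576  0.01670593  0.0211295 ]
[[1.0, 1.1], [-0.1, 0.7], [-0.3, 0.1], [-0.7, -0.8], [0.2, -0.5], [0.6, -3.5], [-1.4, 0.4], [1.1, -0.7], [0.3, 0.5], [0.1, 0.3], [-1.7, 1.4]]
[ 0.4828534  -0.34651323  0.19927846]
pocket [ 0.42531972 -0.19266407  0.04077904]
```

```bash
python3 - <<'E'
from h import *
rel([.4885,-.3471,.09],.4875);rel([.4885,-.3471,.034],.4875)
E
```

```text
row [ 0.   -0.2  -0.26] [-0.0051 -0.0031  0.1093]
row [ 0.   -0.2  -0.26] [-0.0053 -0.0031  0.1653]
```

Request:
{"api": "play_rows", "payload": {"plan": [0,-0.2,-0.3,-0.005,-0.003,0.109,1,0,-0.2,-0.3,-0.005,-0.003,0.109,1,0,-0.2,-0.3,-0.005,-0.003,0.109,1,0,-0.2,-0.3,-0.005,-0.003,0.14,1,0,-0.2,-0.3,-0.005,-0.003,0.165,1,0,-0.2,-0.3,-0.005,-0.003,0.165,1,0,-0.2,-0.3,-0.005,-0.003,0.165,0.3,0,-0.2,-0.3,-0.005,-0.003,0.165,0.3,0,-0.2,-0.3,-0.005,-0.003,0.165,0.3,0,-0.2,-0.3,-0.005,-0.003,0.165,0.3,0,-0.2,-0.3,-0.005,-0.003,0.165,0.3], "squeeze": 25}}

```text
clock: 3.78
position: [0.4916, -0.3419, 0.0366]
ee_rot: [-0.245, 0.969, -0.001, 0.001]
ft_force: [-1.0, 0.5, 6.6]
grip_width: 0.517
grasp_force: 25.4
```

Request:
{"api": "play_rows", "payload": {"plan": [0,0,0,0,0,-0.05,0.3,0,0,0,0,0,-0.1,0.3,0,0,0,0,0,-0.12,0.3,0,0,0,0,0,-0.12,0.3,0,0,0,0,0,-0.12,0.3]}}

```text
clock: 4.4
position: [0.49, -0.3408, 0.1536]
ee_rot: [-0.245, 0.969, 0.001, -0.001]
ft_force: [-0.1, 0.1, -1.8]
grip_width: 0.522
grasp_force: 27.0
```

```bash
python3 - <<'E'
from h import *
for i in range(3):
    o=status.get_obs();print(o["clock"],o["position"],o["ee_rot"],o["ft_force"])
    if i<2: viewer.camera("side")
a,m=snap("wrist","pics/w2.png"); np.savez("w2.npz",p=o["position"],q=o["ee_rot"],**m)
cv2.imwrite("pics/w2b.png",cv2.resize(a[:,:,::-1],(800,600),interpolation=cv2.INTER_CUBIC))
E
```

```text
4.4 [ 0.4900271  -0.34079505  0.15357958] [-2.45307794e-01  9.69444670e-01  7.11421913e-04 -7.82426901e-04] [-0.13562727  0.14602723 -1.83701892]
4.45 [ 0.48992033 -0.34072011  0.15324828] [-2.45320628e-01  9.69441042e-01  9.23194352e-04 -1.00134260e-03] [-0.61441621 -0.44814858 -1.45643696]
4.5 [ 0.48993953 -0.34072172  0.15323121] [-2.45339515e-01  9.69436173e-01  9.65500919e-04 -1.04763536e-03] [-0.57451649 -0.27368736 -1.35505091]
```

View pics/w2b.png

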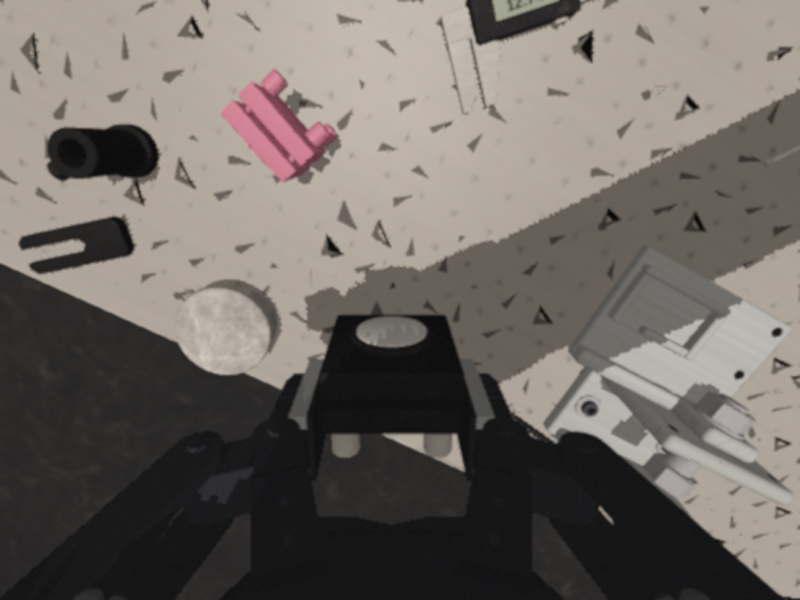

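The mount is held upright at (390,375), mirror towards the robot. The stage and pocket are at right around (665,305). Next I'll measure the mount's offset in the hand numerically.

```bash
python3 - <<'E'
import cv2
g=cv2.cvtColor(cv2.imread("pics/w2.png"),cv2.COLOR_BGR2GRAY)
for c in (222,224,250,274,278): print(c,[int(x) for x in g[196:286,c]])
print([int(x) for x in g[260,180:320]]);print([int(x) for x in g[204,205:300]])
E
```

```text
222 [97, 96, 97, 97, 90, 65, 26, 14, 15, 16, 16, 15, 16, 17, 17, 15, 18, 16, 17, 17, 19, 17, 18, 16, 19, 19, 18, 18, 18, 18, 15, 20, 19, 20, 18, 16, 16, 15, 15, 16, 15, 15, 16, 22, 20, 19, 20, 21, 19, 21, 19, 21, 21, 19, 21, 20, 19, 21, 20, 20, 14, 17, 19, 17, 16, 18, 21, 21, 20, 18, 20, 21, 19, 19, 20, 20, 19, 20, 17, 19, 25, 57, 93, 109, 110, 110, 111, 111, 112, 112]
224 [96, 97, 97, 96, 89, 64, 25, 14, 14, 14, 17, 17, 16, 16, 15, 17, 18, 21, 20, 21, 20, 20, 20, 19, 17, 17, 19, 18, 18, 18, 16, 17, 13, 15, 16, 16, 17, 18, 17, 17, 16, 16, 18, 18, 22, 21, 20, 21, 20, 21, 20, 18, 20, 20, 20, 20, 19, 20, 20, 18, 16, 15, 17, 16, 17, 19, 17, 21, 19, 20, 18, 22, 19, 20, 19, 18, 18, 18, 19, 19, 23, 58, 92, 105, 107, 107, 108, 109, 109, 110]
250 [97, 98, 97, 97, 90, 69, 72, 99, 103, 105, 107, 110, 113, 115, 115, 114, 112, 109, 109, 110, 112, 111, 113, 114, 121, 116, 72, 30, 22, 22, 22, 22, 18, 17, 16, 16, 14, 15, 17, 17, 16, 17, 19, 19, 22, 21, 19, 21, 19, 19, 20, 20, 19, 20, 19, 20, 20, 20, 18, 18, 16, 15, 16, 14, 15, 17, 19, 19, 19, 18, 18, 18, 19, 20, 20, 22, 19, 19, 20, 18, 35, 92, 141, 
[... 1035 characters left out ...]
16, 17, 17, 15, 17, 15, 15, 15, 17, 16, 15, 15, 17, 17, 17, 16, 16, 17, 15, 16, 15, 15, 15, 16, 14, 14, 17, 15, 16, 14, 15, 16, 16, 15, 17, 16, 16, 17, 16, 17, 16, 18, 17, 17, 18, 17, 17, 17, 16, 17, 18, 18, 16, 16, 18, 19, 19, 35, 62, 78, 81, 80, 79, 80, 80, 81, 80, 79, 72, 52, 27, 22, 22, 22, 21]
[97, 98, 97, 97, 97, 98, 97, 99, 98, 85, 55, 21, 14, 14, 15, 15, 15, 15, 16, 14, 15, 15, 15, 15, 17, 15, 14, 16, 23, 35, 52, 65, 76, 88, 97, 101, 101, 102, 102, 103, 103, 104, 103, 103, 104, 103, 103, 103, 103, 102, 102, 101, 101, 100, 100, 99, 94, 88, 81, 73, 66, 48, 31, 21, 17, 14, 13, 15, 15, 14, 14, 10, 14, 15, 14, 12, 15, 13, 14, 16, 39, 76, 95, 97, 84, 63, 54, 56, 67, 86, 96, 98, 98, 97, 97]
```

```bash
python3 - <<'E'
from h import *
from scipy.optimize import least_squares
d=np.load("w2.npz");m={k:d[k] for k in d.files};T=R.from_quat(d["q"]).as_matrix()
M0=np.diag([-1,1,-1.]) # mount axes in tool
def pj(X):
    p=m["R"]@X+m["t"]; return np.array([m["fx"]*p[0]/p[2]+m["cx"],m["fy"]*p[1]/p[2]+m["cy"]])
def r(q):
    W=lambda x,y,z: pj(d["p"]+T@(M0@(R.from_rotvec([0,q[3],0]).apply(np.array([x,y,z])/1e3))+q[:3]))
    l=W(-16,-22.5,3);rr=W(-16,22.5,3)
    return np.array([W(-16,0,0)[1]-201.2,W(-16,0,48)[1]-238.7,W(7,0,48)[1]-276.9,l[0]-215,rr[0]-285.2])
for fix in (0,1):
    f=(lambda q:np.r_[r(q),q[3]*300]) if fix else (lambda q:r(q))
    s=least_squares(f,[0,0,.03,0]);print(s.x,np.round(r(s.x),2))
E
```

```text
[-0.00133268  0.00076632  0.03940006  0.00831317] [-0.18 -0.2   0.35  0.34 -0.34]
[-0.00136415  0.00076611  0.03891427  0.00021062] [ 0.07 -0.48  0.45  0.28 -0.28]
```

```bash
python3 - <<'E'
from h import *
rel([.424,-.193,.153],.0167);rel([.424,-.193,.135],.0167)
E
```

```text
row [ 0.1  -0.11 27.44] [-0.0122  0.1614  0.0007]
row [ 0.1  -0.11 27.44] [-0.0122  0.1614  0.0187]
```

Request:
{"api": "play_rows", "payload": {"plan": [0,0,13,-0.006,0.06,0,0.3,0,0,27.4,-0.012,0.12,0,0.3,0,0,27.4,-0.012,0.161,0,0.3,0,0,27.4,-0.012,0.161,0,0.3,0,0,27.4,-0.012,0.161,0,0.3,0,0,27.4,-0.012,0.161,0,0.3,0,0,27.4,-0.012,0.161,0,0.3,0,0,27.4,-0.012,0.161,0,0.3,0,0,27.4,-0.012,0.161,0,0.3]}}

```text
clock: 5.68
position: [0.4246, -0.194, 0.1547]
ee_rot: [-0.009, 1.0, 0.0, -0.0]
ft_force: [-0.4, -0.2, -1.4]
grip_width: 0.521
grasp_force: 27.0
```

```bash
python3 - <<'E'
from h import *
from fit import S
o=status.get_obs();print(o["position"],o["ee_rot"])
viewer.camera("side");a,m=snap("wrist","pics/w3.png");o=status.get_obs();print(o["position"],o["ee_rot"]); np.savez("w3.npz",p=o["position"],q=o["ee_rot"],**m)
q=[.47235,-.1343,.0167,.021]
for n,X,p in [("FR",(-80,-90,-20),1),("FL",(-80,18,-20),1),("RR",(-1,-90,-11),1),("flR",(0,-45,89),0),("flL",(0,45,89),0),("pFRin",(-65.7,-82.2,-12),1),("pFLin",(-65.7,-33.8,-12),1)]: print(n,proj(m,S(q,X,p)))
c=a[0:300,100:500,::-1]
cv2.imwrite("pics/w3b.png",cv2.resize(c,(800,600),interpolation=cv2.INTER_CUBIC))
E
```

```text
[ 0.42462627 -0.19396108  0.15471255] [-8.63957422e-03  9.99962637e-01  1.04641876e-04 -2.65709407e-04]
[ 0.42465007 -0.19387796  0.15481065] [-8.69301068e-03  9.99962196e-01  6.72882121e-05 -1.82813449e-04]
FR [215.0, 152.4]
FL [336.3, 152.9]
RR [217.1, 235.7]
flR [266.2, 260.8]
flL [375.6, 260.7]
pFRin [223.2, 170.3]
pFLin [278.0, 170.6]
```

View pics/w3b.png

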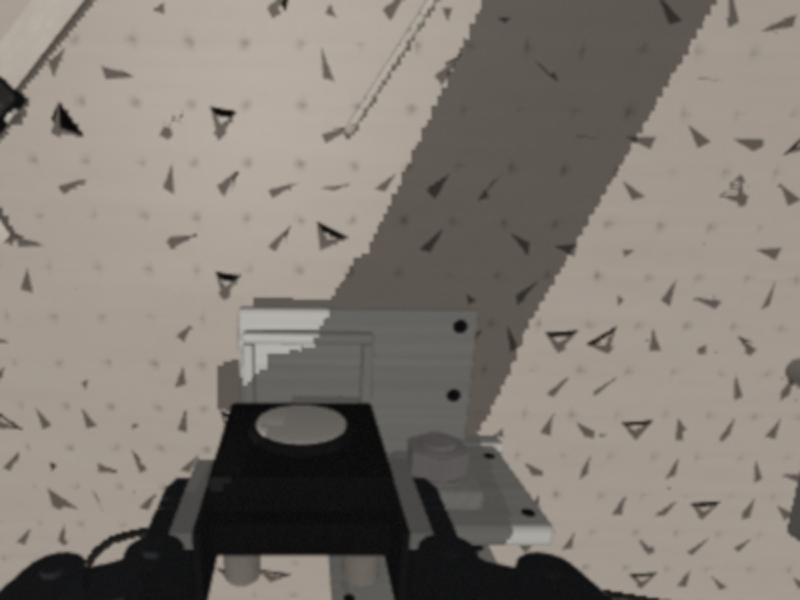

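Platform corners are at (240,309) and (476,309) in this crop. The pocket's inner edges are at x≈255 and x≈362, with the front at y≈343. The mount hangs about 3 mm to the right (-y) of pocket centre, so I'll shift and lower it for a numeric check.

Request:
{"api": "play_rows", "payload": {"plan": [0,0,0,0,0.003,0.02,0.3,0,0,0,0,0.003,0.04,0.3,0,0,0,0,0.003,0.055,0.3,0,0,0,0,0.003,0.061,0.3,0,0,0,0,0.003,0.061,0.3,0,0,0,0,0.003,0.061,0.3,0,0,0,0,0.003,0.061,0.3]}}

```text
clock: 6.65
position: [0.4249, -0.191, 0.0944]
ee_rot: [-0.009, 1.0, -0.0, 0.0]
ft_force: [0.7, -0.1, -1.9]
grip_width: 0.52
grasp_force: 27.0
```

```bash
python3 - <<'E'
from h import *
viewer.camera("side");a,m=snap("wrist","pics/w4.png");o=status.get_obs();print(o["position"],o["ee_rot"],o["ft_force"]); np.savez("w4.npz",p=o["position"],q=o["ee_rot"],**m)
g=cv2.cvtColor(a,cv2.COLOR_RGB2GRAY)
for r in range(150,206,3): print(r,[int(x) for x in g[r,195:310]])
E
```

```text
[ 0.42474644 -0.19091214  0.09417219] [-8.70238457e-03  9.99962124e-01 -5.92295376e-05  1.23932220e-04] [-0.06543102 -0.20623562 -1.0906606 ]
150 [62, 30, 16, 13, 10, 8, 11, 10, 14, 16, 23, 49, 87, 134, 159, 161, 162, 163, 162, 161, 160, 161, 162, 163, 163, 163, 162, 163, 162, 163, 163, 162, 162, 162, 162, 161, 162, 162, 162, 161, 161, 162, 161, 161, 161, 161, 160, 160, 159, 158, 158, 160, 161, 161, 161, 162, 161, 161, 161, 161, 161, 160, 161, 161, 161, 160, 161, 160, 161, 161, 158, 138, 103, 97, 93, 89, 89, 89, 88, 89, 87, 87, 86, 86, 88, 87, 89, 89, 88, 89, 89, 89, 88, 88, 89, 89, 89, 89, 89, 89, 88, 90, 89, 89, 90, 89, 90, 89, 89, 89, 88, 87, 88, 87, 88]
153 [116, 98, 124, 148, 155, 149, 138, 119, 86, 83, 108, 139, 156, 160, 161, 161, 161, 162, 162, 162, 162, 162, 162, 162, 162, 162, 162, 162, 161, 161, 162, 161, 161, 161, 161, 161, 161, 161, 161, 161, 161, 161, 161, 161, 160, 161, 161, 161, 160, 160, 160, 161, 161, 161, 161, 160, 161, 160, 160, 161, 160, 161, 160, 160, 160, 160, 160, 160, 160, 159, 157, 134, 96, 88, 89, 88, 89, 89, 89, 89, 89, 88, 87, 88, 88, 89, 89, 89, 89, 89, 
[... 8475 characters left out ...]
 68, 67, 68, 68, 68, 67, 68, 67, 67, 67, 68, 68, 68, 68, 68, 68, 69, 68, 69, 67, 68, 68, 73, 76, 84, 94, 99, 100, 100, 99, 97, 98, 102, 102, 102, 102, 102, 102, 101, 102, 102, 102, 102, 102, 102, 102, 101, 102]
204 [90, 89, 89, 89, 88, 89, 88, 89, 89, 89, 94, 123, 142, 148, 164, 172, 172, 169, 146, 93, 55, 20, 12, 12, 13, 11, 12, 14, 13, 11, 12, 13, 12, 15, 12, 11, 13, 14, 21, 34, 53, 64, 69, 78, 87, 91, 92, 92, 93, 93, 93, 93, 93, 93, 93, 93, 93, 92, 92, 93, 92, 92, 92, 91, 90, 90, 85, 80, 73, 66, 59, 42, 25, 17, 13, 10, 12, 13, 12, 11, 12, 13, 12, 13, 12, 9, 10, 13, 12, 14, 33, 70, 94, 99, 100, 100, 99, 95, 96, 100, 100, 101, 101, 100, 101, 100, 101, 101, 101, 100, 100, 100, 101, 100, 101]
```

```bash
python3 - <<'E'
from h import *
d=np.load("w4.npz");m={k:d[k] for k in d.files}
g=cv2.cvtColor(cv2.imread("pics/w4.png"),cv2.COLOR_BGR2GRAY)
for c in (218,224,255,270,280,290): print(c,[int(x) for x in g[168:206,c]])
for row,z in ((201.4,.0555),(201.4,.0575),(195,.050),(194,.05),(196,.05),(172.5,.042),(190,.05)):
    print(row,z,np.round(atz(m,250,row,z),4))
E
```

```text
218 [88, 90, 88, 90, 107, 137, 160, 169, 175, 176, 175, 175, 174, 175, 176, 177, 177, 174, 157, 110, 96, 121, 154, 173, 179, 175, 169, 163, 165, 175, 176, 175, 165, 123, 45, 14, 12, 12]
224 [89, 88, 88, 90, 106, 135, 159, 168, 174, 175, 175, 174, 174, 175, 176, 177, 176, 156, 106, 88, 93, 118, 151, 172, 179, 175, 168, 152, 123, 104, 101, 102, 94, 67, 25, 11, 11, 13]
255 [89, 89, 89, 89, 98, 124, 151, 157, 150, 151, 150, 149, 148, 134, 105, 102, 102, 102, 99, 91, 83, 84, 91, 99, 101, 100, 98, 95, 95, 102, 102, 102, 95, 68, 59, 85, 92, 94]
270 [89, 90, 88, 87, 84, 88, 95, 100, 100, 101, 101, 101, 101, 100, 100, 101, 102, 103, 101, 92, 82, 83, 90, 99, 100, 100, 98, 95, 94, 100, 103, 103, 94, 67, 24, 13, 10, 11]
280 [89, 89, 89, 86, 83, 87, 95, 100, 101, 101, 101, 101, 100, 100, 100, 100, 102, 103, 103, 95, 83, 82, 88, 97, 99, 99, 98, 95, 94, 99, 103, 103, 95, 69, 26, 14, 9, 12]
290 [89, 89, 89, 88, 84, 87, 94, 100, 101, 101, 101, 101, 101, 100, 100, 100, 102, 103, 102, 95, 83, 82, 87, 97, 100, 100, 98, 95, 91, 90, 97, 100, 100, 100, 100, 100, 100, 100]
201.4 0.0555 [ 0.4098 -0.1906  0.0555]
201.4 0.0575 [ 0.409  -0.1906  0.0575]
195 0.05 [ 0.4075 -0.1907  0.05  ]
194 0.05 [ 0.4067 -0.1907  0.05  ]
196 0.05 [ 0.4082 -0.1906  0.05  ]
172.5 0.042 [ 0.3941 -0.1909  0.042 ]
190 0.05 [ 0.4039 -0.1907  0.05  ]
```

Request:
{"api": "play_rows", "payload": {"plan": [0,0,0,-0.0004,0,0.004,0.3,0,0,0,-0.0004,0,0.008,0.3,0,0,0,-0.0004,0,0.011,0.3,0,0,0,-0.0004,0,0.011,0.3,0,0,0,-0.0004,0,0.011,0.3]}}

```text
clock: 7.38
position: [0.4249, -0.1909, 0.0828]
ee_rot: [-0.009, 1.0, 0.0, -0.0]
ft_force: [0.1, 0.4, -1.2]
grip_width: 0.521
grasp_force: 27.0
```

```bash
python3 - <<'E'
from h import *
a,m=snap("wrist","pics/w5.png");o=status.get_obs();print(o["position"],o["ft_force"],o["torque"])
g=cv2.cvtColor(a,cv2.COLOR_RGB2GRAY)
for c in (224,280,295,320,335): print(c,[int(x) for x in g[160:215,c]])
for r in (165,175,204): print(r,[int(x) for x in g[r,180:220]],[int(x) for x in g[r,275:310]],[int(x) for x in g[r,335:365]])
E
```

```text
[ 0.42490452 -0.19083948  0.08281202] [-0.54349193  0.56429208 -1.77697881] [-0.00845668  0.01092155 -0.02434434]
224 [162, 161, 161, 161, 161, 159, 141, 97, 89, 89, 89, 90, 87, 87, 104, 136, 160, 168, 173, 174, 173, 173, 173, 174, 175, 176, 177, 174, 154, 99, 84, 101, 137, 164, 173, 175, 172, 163, 141, 110, 94, 67, 24, 11, 10, 13, 14, 13, 14, 14, 14, 16, 13, 16, 16]
280 [89, 90, 90, 90, 90, 90, 90, 90, 90, 91, 90, 90, 90, 90, 87, 84, 85, 92, 100, 101, 101, 101, 102, 101, 101, 101, 101, 102, 103, 103, 102, 94, 83, 82, 88, 96, 100, 101, 100, 97, 86, 58, 19, 13, 12, 11, 11, 11, 13, 14, 11, 11, 13, 13, 10]
295 [89, 89, 89, 89, 89, 89, 89, 89, 89, 89, 90, 89, 89, 90, 89, 87, 85, 88, 96, 101, 101, 101, 102, 101, 101, 102, 101, 101, 102, 103, 103, 100, 91, 82, 83, 90, 98, 100, 100, 97, 94, 90, 90, 96, 99, 100, 99, 99, 99, 99, 98, 99, 98, 98, 99]
320 [90, 89, 90, 89, 89, 89, 90, 89, 90, 89, 90, 90, 90, 90, 89, 89, 86, 86, 89, 96, 100, 101, 101, 101, 100, 100, 101, 100, 100, 101, 102, 103, 104, 102, 102, 101, 101, 101, 102, 102, 102, 102, 103, 104, 104, 103, 103, 103, 100, 100, 101, 102, 104
[... 986 characters left out ...]
, 86, 86, 86, 86, 87, 86, 86, 86, 87, 88, 88, 88, 87, 88, 87, 88, 88, 88, 88, 88, 88, 88, 88] [89, 89, 89, 89, 89, 90, 90, 90, 89, 89, 89, 89, 89, 90, 90, 90, 89, 89, 90, 89, 90, 90, 89, 90, 89, 89, 89, 90, 89, 89]
204 [156, 155, 155, 155, 155, 154, 134, 97, 89, 89, 89, 88, 89, 90, 89, 89, 89, 89, 89, 89, 89, 90, 90, 90, 90, 90, 89, 90, 100, 136, 163, 170, 172, 172, 151, 94, 31, 12, 13, 11] [12, 13, 11, 10, 9, 12, 13, 11, 14, 15, 40, 79, 100, 103, 93, 87, 96, 98, 100, 100, 99, 97, 99, 103, 104, 104, 104, 104, 104, 104, 104, 104, 104, 104, 104] [104, 103, 104, 104, 103, 103, 104, 103, 103, 103, 103, 103, 103, 103, 103, 103, 104, 103, 103, 103, 103, 103, 103, 104, 102, 103, 103, 103, 103, 103]
```

```bash
python3 - <<'E'
from h import *
a=cv2.imread("pics/w4.png");b=cv2.imread("pics/w5.png")
v=viewer.camera("side");cv2.imwrite("pics/s5.png",v[:,:,::-1])
o=np.zeros((600,800,3),np.uint8)
for i,k in enumerate((a,b)): o[:300,i*400:i*400+400]=cv2.resize(k[150:240,190:310],(400,300),interpolation=cv2.INTER_CUBIC)
o[300:,:400]=cv2.resize(v[170:245,195:295][:,:,::-1],(400,300),interpolation=cv2.INTER_CUBIC)
o[300:,400:]=cv2.resize(b[140:290,270:470],(400,300),interpolation=cv2.INTER_CUBIC)
cv2.imwrite("pics/c5.png",o)
E
```

```text
(no output)
```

View pics/c5.png

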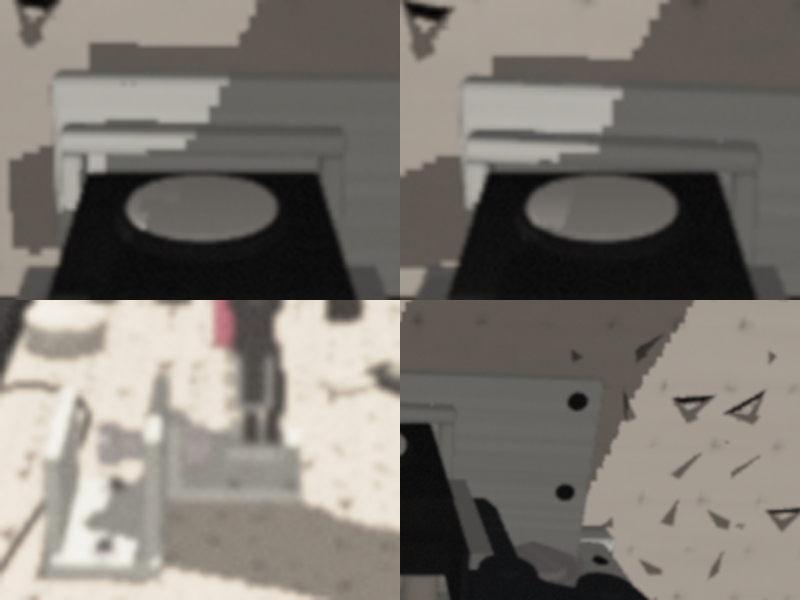

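```bash
cat > fit2.py <<'E'
from h import *
from fit import S
from scipy.optimize import least_squares
W={}
for n in ("w3","w4"):
    d=np.load(n+".npz");W[n]={k:d[k] for k in d.files}
# w5 model: w4 camera shifted by the TCP motion
o=status.get_obs();W5=dict(W["w4"]);dp=o["position"]-W["w4"]["p"];W5["t"]=W5["t"]-W5["R"]@dp;W["w5"]=W5
c3=lambda x,y:np.array([100+x/2-.25,y/2-.25]);c5=lambda x,y:np.array([270+(x-400)/2-.25,140+(y-300)/2-.25]);e=lambda x,y,i:np.array([190+(x-400*i)/3.333-.35,150+y/3.333-.35])
O=[("w3",c3(240,309),(-80,-90,-20)),("w3",c3(476,309),(-80,18,-20)),("w3",c3(460,326),"A"),("w3",c3(454,395),"B"),("w3",c3(255,343),(-65.7,-82.2,-12)),("w3",c3(362,343),(-65.7,-33.8,-12)),
("w4",e(55,75,0),(-80,-90,-20)),("w5",e(463,80,1),(-80,-90,-20)),("w5",c5(603,381),(-80,18,-20)),("w5",c5(577,401),"A"),("w5",c5(565,492),"B")]
def r(q,full=False):
    sx,sy,k,t3,t5,ax,ay,bx,by,dv=q;out=[]
    for n,uv,X in O:
        X={"A":(ax,ay,-20),"B":(bx,by,-20)}.get(X,X) if isinstance(X,str) else X
        m=W[n];p=m["R"]@S([sx,sy,.0175,t5 if n=="w5" else t3],X,1)+m["t"]
        out+=[k*m["fx"]*p[0]/p[2]+m["cx"]-uv[0],k*m["fy"]*p[1]/p[2]+m["cy"]+dv-uv[1]]
    return np.r_[out,(k-1)*100,dv]
s=least_squares(r,[.473,-.133,.98,0,.1,-72,10,-40,10,0],x_scale=[.01,.01,.01,.1,.1,10,10,10,10,1],loss="soft_l1")
print(np.round(s.x,4));print(np.round(r(s.x)[:-2].reshape(-1,2),1).tolist())
print("pocket level",S([s.x[0],s.x[1],.0175,0],(-48,-58,-20),1))
E
python3 fit2.py
```

```text
[ 4.74400e-01 -1.31900e-01  9.89400e-01  5.53000e-02  1.36900e-01
 -7.26061e+01  1.07713e+01 -3.89375e+01  1.09085e+01 -5.53300e-01]
[[-0.5, -0.4], [1.0, 0.9], [0.1, 0.3], [-0.1, 0.3], [-0.2, 0.1], [-0.1, 0.9], [-0.1, -0.1], [-0.1, -0.2], [0.1, -0.5], [-0.0, -0.2], [0.1, -0.2]]
pocket level [ 0.42744685 -0.19069521  0.042     ]
```

The platform has tilted about 0.14 rad and the mount is level, on the wall tops. I'll lift, lean to match the tilt, centre over the tilted pocket and recheck.

Request:
{"api": "play_rows", "payload": {"plan": [0,0,0,0,0,-0.008,0.3,0,0,0,0,0,-0.014,0.3,-7.85,0,0,-0.0008,-0.0036,-0.014,0.3,-7.85,0,0,-0.0008,-0.0036,-0.006,0.3,-7.85,0,0,-0.0008,-0.0036,-0.002,0.3,-7.85,0,0,-0.0008,-0.0036,-0.002,0.3,-7.85,0,0,-0.0008,-0.0036,-0.002,0.3]}}

```text
clock: 8.35
position: [0.4259, -0.1938, 0.0849]
ee_rot: [-0.009, 0.998, 0.068, -0.001]
ft_force: [0.0, 0.0, -1.2]
grip_width: 0.521
grasp_force: 27.0
```

```bash
python3 - <<'E'
from h import *
a,m=snap("wrist","pics/w6.png");o=status.get_obs();print(o["position"],o["ee_rot"],o["ft_force"]); np.savez("w6.npz",p=o["position"],q=o["ee_rot"],**m)
g=cv2.cvtColor(a,cv2.COLOR_RGB2GRAY)
for c in (218,230,270,280,290,320): print(c,[int(x) for x in g[168:208,c]])
for r in (193,195,197,199,201,204): print(r,[int(x) for x in g[r,200:225]],[int(x) for x in g[r,276:302]])
E
```

```text
[ 0.42597747 -0.19392366  0.08498781] [-9.18534048e-03  9.97626309e-01  6.82411121e-02 -7.26085237e-04] [-0.27182755  0.19922972 -1.76297475]
218 [91, 91, 90, 88, 85, 88, 95, 101, 102, 103, 103, 102, 102, 102, 102, 104, 104, 104, 103, 98, 87, 84, 89, 97, 103, 104, 103, 101, 98, 97, 103, 104, 97, 70, 25, 12, 13, 11, 12, 12]
230 [91, 91, 91, 88, 84, 88, 96, 101, 102, 103, 103, 103, 103, 103, 103, 104, 104, 104, 104, 99, 88, 84, 88, 97, 103, 104, 103, 101, 97, 97, 104, 104, 96, 69, 25, 12, 11, 16, 30, 60]
270 [91, 91, 91, 89, 87, 90, 97, 102, 103, 103, 104, 103, 102, 103, 102, 103, 104, 105, 104, 98, 84, 83, 88, 96, 102, 103, 101, 99, 96, 99, 105, 105, 97, 70, 25, 11, 13, 17, 34, 64]
280 [91, 91, 91, 89, 87, 90, 98, 103, 103, 104, 103, 103, 103, 103, 103, 103, 104, 105, 105, 97, 84, 83, 89, 98, 102, 103, 101, 99, 97, 98, 106, 105, 98, 70, 25, 12, 12, 13, 14, 11]
290 [92, 91, 92, 89, 87, 90, 98, 102, 103, 103, 103, 103, 103, 102, 102, 102, 103, 105, 105, 102, 93, 86, 88, 97, 100, 101, 98, 97, 93, 92, 97, 98, 99, 99, 100, 100, 101, 100, 100, 100]
320 [90, 89, 90, 89, 87, 91, 98, 102, 102,
[... 870 characters left out ...]
99 [90, 89, 92, 96, 96, 99, 101, 101, 101, 100, 95, 86, 87, 100, 104, 104, 104, 103, 104, 103, 104, 104, 104, 104, 104] [105, 105, 105, 105, 105, 105, 101, 89, 82, 90, 99, 101, 101, 101, 98, 95, 98, 105, 106, 105, 106, 105, 106, 106, 105, 106]
201 [91, 90, 93, 96, 96, 100, 101, 102, 102, 101, 96, 88, 88, 100, 103, 98, 89, 78, 70, 68, 69, 69, 69, 69, 69] [70, 70, 70, 69, 70, 69, 65, 58, 63, 84, 98, 103, 103, 102, 99, 96, 99, 103, 105, 105, 104, 104, 104, 104, 104, 105]
204 [91, 90, 93, 99, 100, 99, 101, 102, 103, 102, 97, 88, 84, 94, 87, 54, 20, 11, 13, 13, 12, 15, 13, 10, 10] [12, 15, 13, 11, 12, 13, 11, 13, 15, 39, 77, 99, 102, 101, 101, 98, 100, 103, 103, 103, 103, 103, 103, 103, 103, 103]
```

Request:
{"api": "play_rows", "payload": {"plan": [0,0,0,0,-0.0017,0,0.3,0,0,0,0,-0.0017,0,0.3,0,0,0,0,-0.0017,0.003,0.3,0,0,0,0,-0.0017,0.006,0.3,0,0,0,0,-0.0017,0.009,0.3,0,0,0,0,-0.0017,0.009,0.3,0,0,0,0,-0.0017,0.009,0.3]}}

```text
clock: 9.28
position: [0.4257, -0.1949, 0.0756]
ee_rot: [-0.009, 0.998, 0.068, -0.001]
ft_force: [0.7, -0.3, -1.2]
grip_width: 0.523
grasp_force: 27.0
```

```bash
cat > look.py <<'E'
from h import *
import sys
n=sys.argv[1]
a,m=snap("wrist","pics/%s.png"%n);o=status.get_obs();print(o["position"],o["ee_rot"],o["ft_force"]); np.savez(n+".npz",p=o["position"],q=o["ee_rot"],**m)
g=cv2.cvtColor(a,cv2.COLOR_RGB2GRAY)
for c in (218,230,270,280,290,320): print(c,[int(x) for x in g[168:208,c]])
for r in (199,201,204,208): print(r,[int(x) for x in g[r,200:225]],[int(x) for x in g[r,276:302]])
E
python3 look.py w7
```

```text
[ 0.42577304 -0.1949236   0.07566251] [-8.67710958e-03  9.97616040e-01  6.84564343e-02 -8.13310394e-04] [ 0.26681124  0.16460532 -1.8810058 ]
218 [92, 92, 91, 90, 87, 85, 89, 97, 101, 103, 103, 103, 102, 102, 102, 103, 104, 104, 104, 104, 97, 86, 85, 90, 98, 103, 105, 103, 102, 97, 89, 85, 79, 58, 22, 13, 13, 13, 13, 13]
230 [91, 92, 91, 91, 89, 84, 88, 96, 102, 103, 103, 104, 104, 103, 102, 103, 104, 104, 105, 104, 100, 89, 85, 87, 95, 102, 104, 104, 102, 99, 97, 101, 96, 70, 25, 13, 14, 16, 31, 61]
270 [91, 91, 92, 92, 92, 89, 86, 89, 96, 103, 104, 104, 104, 104, 103, 104, 103, 103, 104, 105, 105, 102, 92, 84, 86, 93, 101, 103, 103, 100, 99, 95, 91, 69, 25, 10, 13, 16, 34, 64]
280 [91, 92, 91, 92, 91, 89, 87, 88, 95, 101, 104, 104, 104, 103, 104, 104, 104, 103, 104, 105, 106, 105, 98, 84, 84, 89, 98, 102, 103, 102, 100, 96, 89, 68, 26, 10, 15, 14, 13, 15]
290 [91, 92, 92, 92, 91, 90, 86, 87, 93, 100, 103, 104, 104, 104, 103, 103, 104, 102, 103, 104, 105, 105, 99, 88, 84, 88, 95, 102, 103, 103, 100, 97, 93, 94, 96, 96, 94, 93, 91, 92]
320 [91, 91, 91, 91, 91, 91, 90, 87, 87, 95, 102
[... 328 characters left out ...]
, 97, 96, 97, 96, 96, 101, 104, 106]
201 [91, 91, 91, 92, 92, 91, 92, 91, 90, 88, 93, 99, 102, 102, 102, 94, 80, 65, 58, 65, 68, 68, 69, 69, 69] [68, 69, 69, 69, 68, 68, 68, 69, 80, 95, 104, 105, 105, 103, 94, 85, 86, 91, 94, 93, 95, 93, 93, 100, 106, 106]
204 [92, 92, 92, 92, 92, 91, 91, 91, 88, 85, 91, 99, 102, 101, 88, 55, 20, 11, 13, 12, 13, 15, 15, 12, 14] [13, 11, 12, 12, 15, 13, 12, 13, 17, 40, 82, 103, 105, 104, 94, 87, 95, 100, 102, 103, 103, 100, 98, 100, 105, 106]
208 [91, 91, 91, 91, 92, 92, 91, 91, 89, 93, 101, 101, 99, 79, 37, 14, 12, 14, 14, 12, 14, 14, 13, 12, 10] [12, 13, 14, 13, 15, 13, 13, 14, 13, 12, 27, 70, 98, 103, 93, 86, 96, 100, 102, 103, 103, 101, 99, 100, 103, 103]
```

Request:
{"api": "play_rows", "payload": {"plan": [0,0,0,0,0,0.002,0.3,0,0,0,0,0,0.004,0.3,0,0,0,0,0,0.005,0.3,0,0,0,0,0,0.005,0.3]}}

```text
clock: 9.82
position: [0.4263, -0.1943, 0.0712]
ee_rot: [-0.009, 0.998, 0.068, -0.0]
ft_force: [0.2, 0.4, 4.2]
grip_width: 0.518
grasp_force: 27.7
```

```bash
python3 look.py w8
```

```text
[ 0.42624719 -0.19434438  0.07116649] [-8.69322859e-03  9.97625557e-01  6.83197299e-02 -3.01050497e-04] [ 0.09728039 -0.7812734   4.47552095]
218 [92, 92, 92, 91, 90, 86, 85, 91, 99, 102, 103, 104, 104, 102, 103, 104, 103, 104, 105, 105, 104, 99, 88, 85, 88, 96, 104, 104, 104, 104, 99, 93, 80, 58, 22, 12, 12, 11, 13, 14]
230 [92, 92, 92, 92, 92, 89, 86, 89, 97, 102, 104, 104, 104, 104, 103, 103, 103, 104, 105, 105, 105, 102, 94, 86, 86, 92, 100, 104, 104, 103, 102, 98, 89, 68, 25, 14, 11, 15, 32, 62]
270 [92, 92, 92, 92, 93, 92, 90, 87, 89, 97, 102, 105, 104, 105, 104, 104, 104, 103, 103, 105, 105, 106, 105, 98, 85, 84, 89, 97, 103, 104, 102, 101, 95, 77, 35, 13, 13, 16, 35, 65]
280 [93, 92, 92, 92, 92, 92, 91, 87, 88, 94, 102, 103, 104, 104, 105, 104, 104, 104, 103, 104, 104, 106, 106, 100, 88, 83, 87, 94, 101, 104, 103, 101, 98, 83, 46, 18, 14, 13, 15, 11]
290 [91, 92, 93, 93, 92, 92, 91, 88, 88, 92, 100, 104, 103, 105, 104, 104, 104, 104, 104, 103, 104, 106, 106, 103, 95, 86, 85, 91, 99, 102, 104, 102, 100, 97, 99, 105, 106, 107, 105, 103]
320 [92, 91, 92, 91, 91, 92, 91, 90, 87, 
[... 345 characters left out ...]
02, 102, 103, 103, 103, 102, 100, 95, 98]
201 [93, 91, 92, 93, 92, 92, 92, 93, 96, 97, 99, 101, 102, 102, 101, 92, 76, 61, 58, 64, 68, 68, 69, 68, 68] [79, 80, 82, 82, 83, 83, 85, 88, 88, 91, 96, 97, 97, 97, 97, 96, 96, 96, 97, 97, 96, 97, 97, 95, 95, 101]
204 [92, 92, 92, 92, 92, 92, 92, 93, 94, 96, 98, 101, 103, 102, 88, 55, 19, 14, 12, 13, 14, 13, 14, 13, 10] [13, 13, 13, 12, 14, 13, 14, 11, 16, 41, 82, 104, 107, 107, 106, 99, 88, 89, 99, 101, 101, 102, 101, 98, 102, 106]
208 [92, 92, 92, 92, 92, 92, 92, 92, 91, 93, 97, 101, 100, 80, 37, 16, 13, 13, 13, 13, 13, 12, 14, 13, 14] [13, 12, 10, 14, 13, 11, 12, 13, 12, 11, 28, 70, 97, 103, 103, 94, 88, 93, 100, 103, 103, 104, 102, 99, 100, 103]
```

Contact is now firm at 5.5 N, so the platform is on its 0.22 stop, with the mount catching the right (-y) wall. I'll lift, lean to 0.22 and recentre.

Request:
{"api": "play_rows", "payload": {"plan": [0,0,0,0,0,-0.006,0.3,0,0,0,0,0,-0.011,0.3,-4.75,0,0,0,0.001,-0.011,0.3,-4.75,0,0,0,0.001,-0.011,0.3,-4.75,0,0,0,0.001,-0.011,0.3,-4.75,0,0,0,0.001,-0.011,0.3]}}

```text
clock: 10.62
position: [0.4257, -0.1942, 0.0817]
ee_rot: [-0.009, 0.994, 0.109, -0.001]
ft_force: [0.4, 0.8, -1.6]
grip_width: 0.521
grasp_force: 27.0
```

```bash
python3 look.py w9
```

```text
[ 0.42577073 -0.19422989  0.08176382] [-0.0091019   0.99394519  0.10949198 -0.00127125] [ 1.12616452  0.34723846 -0.73564514]
218 [93, 93, 93, 92, 89, 87, 93, 100, 104, 105, 105, 105, 105, 105, 105, 105, 106, 106, 107, 106, 99, 87, 87, 93, 102, 106, 106, 105, 102, 99, 100, 106, 98, 71, 27, 14, 14, 12, 11, 13]
230 [93, 92, 93, 91, 88, 88, 94, 103, 104, 106, 106, 106, 105, 106, 106, 105, 106, 107, 107, 104, 96, 87, 88, 94, 103, 106, 106, 104, 102, 99, 102, 106, 99, 71, 26, 13, 14, 17, 33, 63]
270 [93, 93, 93, 91, 88, 91, 98, 104, 106, 106, 105, 105, 105, 105, 105, 105, 106, 107, 108, 101, 90, 85, 89, 98, 104, 105, 104, 101, 99, 100, 107, 108, 100, 72, 27, 13, 15, 18, 35, 66]
280 [93, 93, 93, 91, 88, 92, 100, 105, 106, 106, 105, 105, 105, 106, 105, 105, 106, 108, 106, 99, 87, 85, 90, 100, 104, 105, 103, 101, 96, 92, 92, 91, 82, 56, 22, 14, 15, 12, 15, 12]
290 [92, 93, 93, 91, 88, 93, 101, 105, 106, 105, 105, 105, 105, 105, 104, 104, 106, 107, 107, 107, 107, 105, 105, 106, 105, 105, 105, 106, 106, 108, 108, 108, 107, 106, 105, 104, 106, 107, 109, 109]
320 [92, 92, 91, 89, 90, 97, 121, 14
[... 413 characters left out ...]
1 [98, 97, 101, 104, 104, 105, 103, 98, 88, 93, 106, 107, 107, 107, 105, 99, 83, 71, 71, 71, 71, 71, 71, 71, 72] [72, 71, 71, 66, 56, 56, 64, 69, 79, 94, 103, 101, 98, 101, 106, 106, 106, 107, 107, 106, 107, 106, 107, 107, 109, 127]
204 [98, 99, 103, 103, 105, 105, 103, 98, 89, 89, 101, 105, 105, 104, 90, 56, 22, 13, 14, 10, 11, 13, 14, 12, 12] [15, 12, 14, 12, 15, 12, 15, 14, 17, 40, 80, 100, 103, 105, 106, 106, 106, 105, 106, 106, 105, 112, 148, 174, 177, 178]
208 [103, 102, 101, 103, 105, 105, 104, 100, 91, 90, 101, 106, 106, 85, 39, 15, 15, 14, 12, 14, 13, 13, 14, 13, 11] [13, 12, 15, 15, 13, 11, 14, 11, 14, 14, 27, 68, 98, 107, 107, 107, 107, 107, 107, 107, 113, 151, 177, 179, 179, 179]
```

Request:
{"api": "play_rows", "payload": {"plan": [1.7,0,0,0,-0.0028,0,0.3,1.7,0,0,0,-0.0028,0,0.3,1.7,0,0,0,-0.0028,0,0.3,1.7,0,0,0,-0.0028,0.003,0.3,1.7,0,0,0,-0.0028,0.003,0.3,1.7,0,0,0,-0.0028,0.003,0.3]}}

```text
clock: 11.42
position: [0.4258, -0.1968, 0.0781]
ee_rot: [-0.009, 0.995, 0.095, -0.001]
ft_force: [0.1, 0.5, -1.2]
grip_width: 0.522
grasp_force: 27.0
```

```bash
python3 look.py w10
```

```text
[ 0.42579591 -0.19683614  0.07816889] [-0.00860567  0.99543627  0.09503398 -0.00106172] [ 0.17376174 -0.48139844 -2.42767936]
218 [92, 92, 92, 91, 90, 88, 86, 92, 100, 103, 104, 105, 104, 103, 104, 104, 105, 104, 106, 106, 105, 99, 89, 86, 90, 98, 105, 106, 106, 103, 100, 98, 96, 69, 25, 12, 14, 15, 13, 13]
230 [92, 92, 92, 91, 91, 89, 88, 93, 101, 104, 104, 105, 104, 105, 104, 104, 105, 105, 106, 106, 106, 100, 88, 86, 90, 97, 104, 106, 105, 103, 99, 98, 97, 70, 25, 11, 14, 15, 33, 62]
270 [93, 93, 92, 93, 90, 88, 89, 94, 101, 104, 105, 105, 105, 105, 105, 104, 104, 105, 106, 108, 106, 99, 87, 85, 90, 100, 103, 104, 103, 101, 98, 99, 98, 72, 27, 15, 13, 18, 34, 65]
280 [92, 92, 92, 92, 91, 88, 88, 95, 102, 105, 105, 105, 104, 105, 105, 105, 105, 105, 106, 106, 107, 99, 86, 85, 91, 101, 103, 104, 103, 100, 97, 99, 98, 71, 25, 11, 10, 12, 14, 13]
290 [92, 92, 93, 92, 90, 88, 88, 95, 103, 105, 104, 105, 105, 105, 104, 104, 104, 105, 106, 106, 104, 96, 85, 85, 91, 100, 103, 104, 102, 100, 94, 90, 96, 99, 99, 99, 100, 100, 100, 100]
320 [92, 92, 91, 91, 91, 88, 89, 96, 102, 104, 104, 104
[... 343 characters left out ...]
 107, 107, 107]
201 [92, 92, 92, 93, 91, 94, 100, 99, 100, 101, 101, 103, 101, 98, 87, 81, 77, 71, 69, 70, 69, 69, 70, 70, 70] [71, 71, 72, 71, 71, 71, 71, 72, 82, 97, 104, 95, 80, 89, 99, 102, 103, 102, 101, 100, 103, 108, 108, 107, 108, 107]
204 [93, 92, 93, 92, 91, 94, 102, 101, 101, 103, 104, 103, 103, 98, 80, 45, 18, 10, 14, 12, 15, 11, 14, 13, 13] [13, 13, 12, 14, 10, 13, 13, 11, 17, 40, 75, 86, 82, 90, 100, 103, 104, 104, 102, 98, 100, 104, 104, 104, 104, 104]
208 [92, 92, 93, 92, 91, 94, 100, 101, 100, 102, 104, 104, 102, 80, 37, 14, 15, 16, 14, 13, 12, 16, 10, 13, 14] [13, 14, 12, 13, 12, 14, 13, 13, 13, 14, 21, 52, 79, 94, 100, 103, 104, 104, 102, 100, 103, 107, 108, 108, 108, 108]
```

Request:
{"api": "play_rows", "payload": {"plan": [0,0,0,0,0,0.002,0.3,0,0,0,0,0,0.004,0.3,0,0,0,0,0,0.004,0.3,0,0,0,0,0,0.004,0.3]}}

```text
clock: 11.98
position: [0.4258, -0.196, 0.0742]
ee_rot: [-0.009, 0.995, 0.095, -0.001]
ft_force: [-0.2, 0.2, -0.9]
grip_width: 0.519
grasp_force: 27.1
```

```bash
python3 look.py w11
```

```text
[ 0.42578708 -0.19602448  0.07426393] [-0.00864427  0.99543691  0.09502396 -0.00104335] [-0.28949346  0.15737203 -0.63481061]
218 [93, 93, 93, 92, 91, 88, 86, 90, 98, 104, 104, 105, 104, 104, 104, 105, 104, 105, 106, 107, 106, 100, 91, 86, 88, 97, 104, 107, 106, 104, 102, 98, 94, 69, 24, 13, 13, 14, 12, 14]
230 [92, 92, 92, 92, 92, 90, 86, 90, 97, 104, 104, 105, 105, 104, 104, 105, 105, 105, 107, 107, 106, 101, 93, 87, 89, 95, 102, 106, 105, 104, 100, 97, 91, 69, 25, 14, 14, 17, 32, 62]
270 [93, 93, 93, 93, 92, 91, 88, 89, 96, 103, 105, 106, 105, 105, 105, 105, 105, 105, 105, 106, 108, 107, 100, 86, 85, 91, 99, 104, 105, 104, 102, 97, 88, 70, 27, 12, 13, 15, 34, 64]
280 [92, 92, 93, 93, 92, 91, 89, 89, 95, 102, 106, 105, 106, 105, 104, 105, 104, 104, 105, 106, 107, 106, 98, 86, 85, 89, 98, 103, 105, 104, 102, 97, 89, 70, 25, 14, 15, 12, 14, 13]
290 [92, 92, 92, 92, 92, 90, 88, 89, 94, 103, 104, 105, 105, 105, 105, 105, 104, 104, 105, 106, 107, 106, 100, 89, 85, 89, 97, 103, 105, 103, 101, 98, 89, 83, 85, 87, 86, 87, 88, 87]
320 [91, 92, 92, 92, 92, 91, 90, 89, 92, 100, 103, 104, 105,
[... 323 characters left out ...]
97, 99, 105, 105, 107, 107]
201 [93, 93, 93, 94, 93, 92, 95, 98, 97, 101, 102, 102, 103, 102, 96, 82, 67, 66, 69, 69, 69, 69, 69, 69, 70] [70, 70, 70, 69, 70, 70, 71, 71, 80, 96, 105, 106, 103, 92, 83, 89, 94, 96, 95, 95, 97, 101, 107, 108, 108, 108]
204 [93, 92, 93, 93, 93, 93, 96, 94, 95, 101, 103, 104, 104, 102, 86, 52, 20, 14, 13, 14, 13, 12, 12, 11, 11] [14, 13, 12, 14, 15, 13, 13, 14, 15, 42, 82, 103, 101, 89, 86, 97, 102, 104, 104, 103, 102, 99, 103, 107, 107, 107]
208 [93, 93, 92, 93, 93, 93, 93, 97, 100, 102, 102, 104, 102, 82, 37, 17, 13, 12, 11, 14, 15, 9, 14, 10, 13] [14, 14, 14, 14, 14, 12, 12, 14, 12, 10, 27, 70, 90, 85, 89, 98, 102, 104, 104, 103, 102, 102, 105, 105, 106, 106]
```

By geometry, both contacts had the mount's right edge on the -y wall. I'll lift slightly, move about 1.7 mm to +y, lean to 0.22 and go down again.

Request:
{"api": "play_rows", "payload": {"plan": [0,0,0,0,0,-0.003,0.3,-1.7,0,0,0,0.0006,-0.003,0.3,-1.7,0,0,0,0.0006,-0.003,0.3,-1.7,0,0,0,0.0006,0,0.3,-1.7,0,0,0,0.0006,0.002,0.3,-1.7,0,0,0,0.0006,0.004,0.3,-1.7,0,0,0,0.0006,0.005,0.3,-1.7,0,0,0,0.0006,0.005,0.3]}}

```text
clock: 13.02
position: [0.4263, -0.1944, 0.0695]
ee_rot: [-0.009, 0.994, 0.11, -0.001]
ft_force: [3.8, -1.1, -2.0]
grip_width: 0.522
grasp_force: 27.0
```

```bash
python3 look.py w12
```

```text
[ 0.42624616 -0.19442021  0.0694807 ] [-8.72586884e-03  9.93928551e-01  1.09678337e-01 -7.45698363e-04] [ 4.37050286  0.18093685 -1.62155106]
218 [94, 94, 94, 95, 94, 93, 92, 88, 89, 97, 104, 106, 106, 107, 106, 106, 106, 106, 106, 107, 108, 108, 107, 101, 90, 88, 90, 99, 105, 107, 107, 105, 101, 85, 49, 19, 13, 15, 13, 13]
230 [94, 94, 94, 94, 94, 94, 92, 88, 90, 97, 105, 106, 106, 107, 107, 106, 106, 107, 106, 107, 108, 109, 107, 101, 90, 87, 90, 98, 105, 108, 106, 105, 101, 85, 49, 19, 13, 16, 34, 63]
270 [94, 94, 95, 94, 95, 95, 93, 90, 91, 97, 104, 107, 107, 107, 107, 107, 106, 107, 106, 106, 108, 109, 108, 104, 94, 86, 89, 96, 104, 106, 106, 104, 101, 86, 48, 20, 13, 17, 36, 67]
280 [93, 94, 94, 94, 95, 94, 92, 90, 91, 96, 104, 106, 107, 107, 107, 107, 106, 107, 106, 107, 107, 109, 108, 104, 94, 87, 88, 96, 104, 106, 106, 104, 101, 90, 60, 23, 14, 15, 11, 12]
290 [94, 94, 93, 94, 93, 93, 92, 90, 90, 96, 104, 106, 107, 106, 107, 107, 106, 107, 106, 107, 108, 109, 109, 104, 93, 86, 88, 95, 103, 106, 106, 104, 101, 96, 92, 97, 101, 102, 101, 102]
320 [94, 93, 93, 93, 93, 93, 92, 9
[... 394 characters left out ...]
02, 106, 107, 107, 107]
201 [94, 94, 98, 102, 102, 98, 95, 96, 97, 96, 96, 95, 95, 96, 99, 93, 86, 85, 85, 85, 84, 85, 85, 85, 85] [90, 89, 90, 89, 90, 90, 89, 89, 90, 93, 98, 97, 95, 95, 96, 96, 96, 97, 96, 98, 104, 108, 108, 108, 109, 108]
204 [94, 94, 96, 100, 101, 101, 104, 105, 104, 104, 102, 94, 86, 92, 90, 58, 20, 14, 13, 13, 13, 15, 14, 15, 12] [15, 12, 14, 12, 14, 13, 13, 13, 18, 42, 82, 93, 83, 92, 101, 104, 104, 105, 104, 102, 104, 109, 109, 109, 109, 109]
208 [94, 95, 94, 97, 100, 101, 104, 106, 106, 105, 102, 96, 85, 61, 30, 16, 16, 12, 13, 15, 16, 13, 11, 13, 14] [13, 16, 16, 14, 15, 12, 13, 14, 13, 14, 22, 54, 81, 96, 102, 105, 106, 106, 104, 102, 103, 105, 105, 106, 105, 106]
```

It is inside now: square, centred, and the wall hides the mount's lower edge. The 4 N in x means it rubs the front wall, so I'll move about 1 mm to +x and go on down.

Request:
{"api": "play_rows", "payload": {"plan": [0,0,0,-0.0012,0,0,0.3,0,0,0,-0.0012,0,0.001,0.3,0,0,0,-0.0012,0,0.002,0.3,0,0,0,-0.0012,0,0.003,0.3,0,0,0,-0.0012,0,0.003,0.3]}}

```text
clock: 13.7
position: [0.4268, -0.1937, 0.0664]
ee_rot: [-0.009, 0.994, 0.11, -0.001]
ft_force: [-0.2, -0.3, -1.1]
grip_width: 0.514
grasp_force: 27.1
```

Request:
{"api": "play_rows", "payload": {"plan": [0,0,0,0,0,0.0008,0.3,0,0,0,0,0,0.0015,0.3,0,0,0,0,0,0.0015,0.3]}}

```text
clock: 14.08
position: [0.427, -0.1936, 0.0654]
ee_rot: [-0.009, 0.994, 0.11, -0.001]
ft_force: [-2.4, 0.0, 5.1]
grip_width: 0.519
grasp_force: 27.7
```

```bash
python3 look.py w13 | cut -c1-200
```

```text
[ 0.42703689 -0.193579    0.06544578] [-0.00865511  0.99392132  0.10974705 -0.00104556] [-1.43637102 -0.01218999  4.97240815]
218 [94, 94, 95, 94, 94, 94, 94, 92, 88, 92, 99, 105, 106, 107, 107, 107, 107, 106, 107, 107, 107, 108, 109, 107, 102, 91, 87, 89, 97, 105, 108, 108, 107, 104, 92, 63, 23, 16, 13, 14]
230 [95, 94, 94, 94, 94, 94, 93, 92, 88, 90, 98, 105, 106, 107, 107, 107, 106, 107, 107, 107, 107, 108, 109, 108, 106, 98, 88, 89, 96, 104, 107, 108, 106, 104, 98, 75, 28, 18, 34, 64]
270 [94, 95, 95, 95, 95, 95, 94, 93, 89, 91, 98, 106, 106, 107, 107, 108, 107, 107, 107, 106, 107, 108, 109, 108, 104, 94, 88, 88, 95, 102, 106, 107, 106, 104, 97, 75, 29, 16, 36, 67]
280 [94, 94, 95, 95, 96, 95, 94, 92, 89, 91, 98, 105, 107, 107, 107, 107, 107, 107, 107, 107, 106, 108, 109, 108, 105, 94, 87, 88, 94, 103, 106, 107, 105, 104, 98, 77, 28, 13, 13, 13]
290 [94, 95, 94, 93, 94, 94, 93, 92, 89, 92, 98, 105, 107, 107, 107, 107, 107, 107, 107, 106, 107, 108, 109, 108, 105, 94, 87, 87, 93, 102, 106, 106, 105, 103, 100, 91, 87, 91, 92, 93]
320 [94, 94, 94, 94, 94, 94, 94, 92, 89, 90, 97, 104,
[... 244 characters left out ...]
108, 108, 108, 108, 108] [107, 107, 107, 106, 107, 106, 106, 106, 107, 106, 106, 106, 106, 106, 1
201 [93, 97, 101, 102, 104, 105, 106, 104, 104, 104, 105, 104, 105, 105, 104, 104, 105, 104, 104, 104, 103, 104, 105, 104, 104] [103, 104, 103, 104, 104, 104, 103, 103, 104, 104, 103, 104, 103, 104, 1
204 [95, 98, 101, 101, 100, 100, 101, 101, 100, 98, 93, 85, 91, 100, 85, 45, 26, 23, 23, 24, 23, 26, 24, 25, 24] [29, 29, 29, 29, 28, 28, 29, 28, 29, 41, 82, 105, 97, 83, 87, 95, 98, 99, 100, 99, 99, 
208 [94, 95, 97, 101, 102, 104, 106, 106, 106, 104, 98, 89, 82, 67, 32, 16, 13, 14, 14, 14, 14, 13, 12, 14, 16] [12, 12, 15, 14, 14, 13, 13, 13, 13, 14, 25, 63, 81, 83, 93, 102, 106, 106, 106, 106, 10
```

Floor contact at the predicted height (TCP z 0.0654), with firm contact. Releasing.

Request:
{"api": "play_rows", "payload": {"plan": [0,0,0,0,0,0,0.65,0,0,0,0,0,0,0.8,0,0,0,0,0,0,0.8,0,0,0,0,0,-0.005,0.8,0,0,0,0,0,-0.03,0.8,0,0,0,0,0,-0.06,0.8,0,0,0,0,0,-0.1,0.8,0,0,0,0,0,-0.1,0.8,0,0,0,0,0,-0.1,0.8]}}

```text
clock: 15.25
position: [0.4272, -0.2151, 0.1624]
ee_rot: [-0.009, 0.994, 0.11, -0.001]
ft_force: [-0.1, -0.5, -0.9]
grip_width: 0.798
grasp_force: 0.0
```

```bash
python3 - <<'E'
from h import *
from fit import S
o=status.get_obs();a,m=snap("wrist","pics/w14.png");np.savez("w14.npz",p=o["position"],q=o["ee_rot"],**m);print(o["position"],o["ft_force"])
q=[.4744,-.1319,.0175,.22]
def pp(n,X): print(n,proj(m,S(q,X,1)))
for x,y,z in [(-16,-22.5,0),(-16,22.5,0),(-16,-22.5,48),(-16,22.5,48),(7,-22.5,48),(7,22.5,48)]: pp((x,y,z),(-48+x,-58+y,-20+z))
pp("FR",(-80,-90,-20));pp("FL",(-80,18,-20))
g=cv2.cvtColor(a,cv2.COLOR_RGB2GRAY)
u,v=proj(m,S(q,(-52,-58,28),1));u=int(u);v=int(v);print(u,v)
for c in (u-15,u+15): print(c,v-70,[int(x) for x in g[max(0,v-70):v+25,c]])
for r in (v-4,v,v+4): print(r,u-60,[int(x) for x in g[r,u-60:u+60]])
E
```

```text
[ 0.42720704 -0.21510414  0.16238296] [-0.08351935 -0.51594557 -0.85340376]
(-16, -22.5, 0) [226.8, 163.7]
(-16, 22.5, 0) [272.4, 163.7]
(-16, -22.5, 48) [222.2, 178.4]
(-16, 22.5, 48) [276.9, 178.3]
(7, -22.5, 48) [223.1, 204.2]
(7, 22.5, 48) [276.1, 204.1]
FR [216.5, 147.7]
FL [328.1, 147.5]
249 192
234 122 [83, 83, 83, 83, 82, 82, 80, 78, 76, 74, 74, 77, 79, 81, 82, 82, 82, 83, 83, 84, 84, 83, 83, 81, 80, 84, 92, 95, 95, 95, 94, 95, 96, 96, 94, 86, 83, 93, 97, 95, 89, 69, 24, 11, 14, 12, 13, 15, 13, 9, 10, 12, 13, 11, 12, 14, 16, 18, 17, 17, 16, 16, 14, 15, 14, 18, 20, 23, 11, 13, 16, 14, 15, 15, 14, 14, 14, 13, 15, 20, 56, 83, 90, 91, 92, 93, 94, 94, 95, 94, 94, 87, 79, 81, 86]
264 122 [83, 84, 84, 83, 83, 83, 83, 83, 83, 83, 83, 83, 83, 82, 82, 83, 83, 83, 83, 83, 83, 83, 83, 83, 81, 84, 92, 96, 96, 96, 95, 95, 96, 97, 94, 87, 82, 91, 95, 94, 88, 69, 38, 49, 53, 37, 18, 15, 15, 12, 11, 10, 9, 12, 13, 15, 14, 16, 16, 13, 17, 14, 15, 15, 15, 15, 14, 11, 11, 12, 16, 14, 15, 12, 15, 13, 14, 14, 13, 23, 56, 82, 85, 85, 86, 87, 86, 87, 86, 88, 98, 102, 89, 94, 118]
188 189 [83, 83, 83
[... 804 characters left out ...]
, 14, 14, 17, 15, 14, 14, 13, 15, 14, 18, 40, 75, 91, 90, 90, 93, 94, 94, 94, 93, 94, 94, 94, 94, 100, 138, 163, 165, 166, 165, 165, 165, 166, 166, 165, 165, 165, 165, 166, 166, 166, 165, 165]
196 189 [84, 84, 84, 84, 84, 84, 83, 83, 84, 84, 83, 84, 84, 84, 83, 84, 84, 83, 84, 84, 84, 84, 84, 83, 83, 83, 83, 83, 83, 81, 84, 91, 94, 92, 71, 28, 14, 15, 16, 17, 15, 16, 15, 16, 17, 14, 15, 13, 14, 15, 15, 14, 14, 15, 14, 15, 17, 17, 16, 13, 17, 16, 15, 13, 16, 15, 13, 16, 11, 12, 13, 16, 14, 15, 15, 15, 13, 15, 14, 17, 15, 16, 15, 13, 15, 15, 15, 38, 74, 94, 96, 95, 95, 95, 96, 96, 96, 95, 95, 94, 95, 101, 138, 164, 167, 167, 167, 167, 166, 167, 166, 167, 167, 167, 167, 167, 166, 166, 166, 166]
```

The mount top edges are within about 2 px of the prediction for the seated pose at tilt 0.22, and square. Next is the bolt head.

```bash
python3 - <<'E'
from h import *
c=np.array([.508,-.1318,.062]);z=np.array([0,np.sin(.22),-np.cos(.22)])
for d in (-.1,-.05,.005): rel(c+d*z,.0175,.22)
E
```

```text
row [ 0.04 -0.09 -0.01] [-0.0821  0.0579  0.0152]
row [ 0.04 -0.09 -0.01] [-0.0824  0.0578  0.0652]
row [ 0.04 -0.09 -0.01] [-0.0827  0.0578  0.1202]
```

Request:
{"api": "play_rows", "payload": {"plan": [0,0,0,-0.04,0.03,0,1,0,0,0,-0.0824,0.0578,0,1,0,0,0,-0.0824,0.0578,0.01,1,0,0,0,-0.0824,0.0578,0.03,1,0,0,0,-0.0824,0.0578,0.055,1,0,0,0,-0.0824,0.0578,0.055,1,0,0,0,-0.0824,0.0578,0.055,1]}}

```text
clock: 16.18
position: [0.5084, -0.1459, 0.1219]
ee_rot: [-0.008, 0.994, 0.11, -0.001]
ft_force: [0.3, 0.6, 0.2]
grip_width: 1.0
grasp_force: 0.0
```

```bash
python3 - <<'E'
from h import *
from fit import S
o=status.get_obs();a,m=snap("wrist","pics/w15.png");np.savez("w15.npz",p=o["position"],q=o["ee_rot"],**m);print(o["position"],o["ee_rot"],o["ft_force"])
q=[.475,-.1324,.0175,.22]
P={n:proj(m,S(q,X,pl)) for n,X,pl in [("fl -y front",(0,-45,89),0),("fl -y back",(10,-45,89),0),("fl +y front",(0,45,89),0),("fl +y back",(10,45,89),0),("c front",(0,0,89),0),("c back",(10,0,89),0),("rear front",(56,0,77),0),("head top front",(27,0,13),1),("head top back",(39,0,13),1),("headL",(27,12,7),1),("headR",(27,-12,7),1),("rear+y",(56,45,77),0)]}
print(P)
g=cv2.cvtColor(a,cv2.COLOR_RGB2GRAY)
u0=int(P["c front"][0]);v0=int(P["c front"][1])
for c in (u0-30,u0-15,u0,u0+15,u0+30): print(c,v0-25,[int(x) for x in g[v0-25:v0+110,c]])
v=int((P["c front"][1]+P["c back"][1])/2)
print(v,[int(x) for x in g[v,160:350]])
v=int((P["head top front"][1]+P["head top back"][1])/2)
print(v,[int(x) for x in g[v,200:310]])
E
```

```text
[ 0.50843231 -0.14590315  0.12187038] [-0.00839093  0.99392557  0.10972699 -0.00124075] [0.34218318 0.58109057 0.23331412]
{'fl -y front': [184.9, 181.5], 'fl -y back': [186.2, 197.3], 'fl +y front': [325.6, 171.9], 'fl +y back': [324.4, 186.3], 'c front': [259.1, 176.4], 'c back': [258.9, 191.5], 'rear front': [254.3, 245.3], 'head top front': [249.7, 207.8], 'head top back': [249.8, 223.2], 'headL': [266.4, 204.4], 'headR': [233.1, 204.5], 'rear+y': [311.9, 238.4]}
229 151 [89, 90, 91, 94, 102, 108, 110, 113, 113, 114, 113, 112, 111, 110, 108, 106, 101, 95, 89, 88, 89, 90, 90, 91, 90, 91, 96, 102, 104, 106, 108, 108, 110, 110, 110, 109, 107, 104, 101, 98, 98, 101, 105, 104, 105, 105, 107, 109, 110, 110, 108, 107, 108, 107, 106, 104, 105, 105, 106, 105, 100, 90, 88, 89, 91, 90, 90, 90, 90, 90, 90, 91, 91, 89, 88, 89, 90, 91, 91, 91, 91, 91, 91, 92, 91, 91, 92, 91, 90, 92, 92, 90, 89, 90, 91, 94, 99, 104, 106, 107, 108, 109, 109, 108, 107, 107, 105, 100, 100, 116, 138, 140, 141, 152, 164, 166, 166, 165, 165, 161, 153, 155, 145, 69, 41, 42, 42, 43, 43, 43, 44, 43, 43, 43, 42]
244 151 
[... 3100 characters left out ...]
76, 175, 174, 174, 173, 173, 172, 172, 171, 170, 169, 168, 167, 166, 165, 163, 161, 160, 159, 159, 156, 153, 157, 163, 165, 166, 167, 167, 167, 167, 167, 167, 167, 166, 167, 167, 167, 168, 167, 167, 166, 163, 161, 162, 164, 164, 166, 166]
215 [88, 88, 88, 87, 86, 88, 87, 88, 87, 88, 87, 87, 88, 88, 88, 88, 89, 89, 90, 89, 90, 89, 90, 90, 90, 90, 90, 89, 90, 91, 90, 91, 90, 91, 95, 98, 97, 98, 98, 98, 99, 99, 99, 97, 97, 97, 98, 97, 97, 97, 98, 98, 98, 98, 98, 97, 99, 98, 99, 98, 98, 97, 98, 98, 97, 97, 97, 95, 92, 91, 92, 92, 92, 92, 92, 92, 92, 92, 92, 92, 91, 91, 91, 91, 91, 92, 91, 91, 92, 94, 110, 137, 158, 165, 166, 167, 166, 167, 166, 166, 166, 166, 165, 155, 135, 110, 98, 98, 96, 104]
```

The bolt head lies at u 234–267, rows 205–221, centred under the tool within 0.5 px. The row offset matches the known camera bias. Descending into the gap.

Request:
{"api": "play_rows", "payload": {"plan": [0,0,0,0,0,0.02,1,0,0,0,0,0,0.04,1,0,0,0,0,0,0.055,1,0,0,0,0,0,0.064,1,0,0,0,0,0,0.064,1,0,0,0,0,0,0.064,1]}}

```text
clock: 16.98
position: [0.5087, -0.1318, 0.0597]
ee_rot: [-0.009, 0.994, 0.11, -0.001]
ft_force: [-0.3, 0.6, -0.3]
grip_width: 0.997
grasp_force: 0.0
```

Request:
{"api": "play_rows", "payload": {"plan": [0,0,0,0,0,0,0.6,0,0,0,0,0,0,0.1,0,0,0,0,0,0,0.1,0,0,0,0,0,0,0.1,0,0,0,0,0,0,0.1,0,0,0,0,0,0,0.1,0,0,0,0,0,0,0.1], "squeeze": 25}}

```text
clock: 17.85
position: [0.5084, -0.1316, 0.0593]
ee_rot: [-0.009, 0.994, 0.11, -0.001]
ft_force: [-1.6, -0.8, 3.7]
grip_width: 0.273
grasp_force: 26.8
```

Width is 23 mm, so the head is gripped on its flats. Tightening the grip and turning back to level.

Request:
{"api": "play_rows", "payload": {"plan": [0,0,0,0,0,0,0.1,0,0,0,0,0,0,0.1,0,0,0,0,0,0,0.1,1.5,0,0,0,0,0,0.1,3,0,0,0,-0.0001,0,0.1,4.5,0,0,0,-0.0002,0,0.1,6,0,0,0,-0.0003,0,0.1,7.5,0,0,0,-0.0004,0,0.1,9,0,0,0,-0.0004,0,0.1,10.5,0,0,0,-0.0005,0,0.1,11.5,0,0,0,-0.0006,0,0.1,12.6,0,0,0,-0.0006,0,0.1,12.6,0,0,0,-0.0006,0,0.1,12.6,0,0,0,-0.0006,0,0.1,12.6,0,0,0,-0.0006,0,0.1], "squeeze": 90}}

```text
clock: 19.73
position: [0.5084, -0.1322, 0.0594]
ee_rot: [-0.009, 1.0, -0.0, -0.0]
ft_force: [-2.2, -0.5, 6.9]
grip_width: 0.256
grasp_force: 88.5
```

```bash
python3 - <<'E'
from h import *
from fit import S
o=status.get_obs();print(o["position"],R.from_quat(o["ee_rot"]).as_matrix()[:,2],o["ft_force"],o["torque"],o["grasp_force"])
a,m=snap("wrist","pics/w16.png")
g=cv2.cvtColor(a,cv2.COLOR_RGB2GRAY)
for th in (0,.05):
    q=[.4750,-.1324,.0175,th]
    print(th,{n:proj(m,S(q,X,1)) for n,X in [("FR",(-80,-90,-20)),("FL",(-80,18,-20)),("mtFR",(-64,-80.5,28)),("mtFL",(-64,-35.5,28)),("mtRR",(-41,-80.5,28)),("mtRL",(-41,-35.5,28))]})
cv2.imwrite("pics/w16.png",a[:,:,::-1])
u,v=[int(x) for x in proj(m,S([.475,-.1324,.0175,0],(-52,-58,28),1))]
print("center",u,v)
for c in (u-18,u,u+18): print(c,[int(x) for x in g[max(0,v-40):v+60,c]])
for r in (v-3,v+4): print(r,u-60,[int(x) for x in g[r,u-60:u+60]])
for c in (300,330): print(c,[int(x) for x in g[0:110,c]])
E
```

```text
[ 0.50838419 -0.13220627  0.05940236] [-1.80500369e-04 -8.27594378e-05 -9.99999980e-01] [-2.19909973 -0.45976647  6.86545068] [-0.05859614  0.58001525 -0.0308131 ] 88.52159187197685
0 {'FR': [57.1, 24.3], 'FL': [287.7, 23.8], 'mtFR': [0.1, 47.0], 'mtFL': [139.2, 46.8], 'mtRR': [19.4, 119.7], 'mtRL': [147.8, 119.5]}
0.05 {'FR': [65.5, 26.4], 'FL': [290.0, 23.4], 'mtFR': [6.5, 48.8], 'mtFL': [137.1, 47.6], 'mtRR': [24.6, 118.6], 'mtRL': [145.8, 119.0]}
center 77 86
59 [35, 36, 35, 34, 34, 35, 34, 35, 34, 35, 35, 34, 33, 34, 34, 34, 33, 32, 34, 33, 34, 34, 32, 33, 28, 23, 16, 14, 19, 57, 98, 120, 130, 138, 140, 124, 80, 39, 33, 34, 33, 35, 36, 34, 34, 34, 34, 33, 34, 34, 34, 34, 34, 33, 33, 33, 33, 32, 32, 33, 34, 35, 35, 35, 35, 34, 63, 92, 99, 95, 93, 106, 121, 130, 135, 136, 138, 139, 140, 141, 141, 142, 143, 142, 136, 125, 124, 125, 127, 122, 111, 111, 124, 139, 142, 148, 158, 150, 134, 145]
77 [38, 35, 37, 35, 35, 34, 34, 34, 35, 34, 35, 33, 34, 35, 34, 36, 35, 34, 34, 34, 33, 32, 32, 29, 24, 21, 15, 14, 10, 13, 27, 57, 79, 80, 81, 72, 45, 29, 33, 35, 35, 35, 34, 34, 35, 34, 33, 34
[... 1939 characters left out ...]
0, 100, 100, 100, 100, 100, 100, 100, 100, 99, 99, 98, 98, 99, 99, 99, 99, 97, 93, 81, 62, 55, 53, 54, 56, 61, 71, 81, 90, 96, 97, 98, 98, 98, 98, 98, 98, 98, 97, 98, 98, 98, 98, 98, 98, 98, 99, 98, 98, 97, 97, 97, 97, 96]
330 [100, 100, 100, 100, 100, 99, 100, 100, 100, 99, 100, 99, 100, 99, 100, 100, 99, 100, 100, 100, 100, 99, 99, 100, 100, 100, 99, 99, 100, 99, 100, 99, 100, 100, 100, 99, 100, 99, 99, 100, 100, 100, 100, 100, 100, 100, 100, 99, 99, 98, 99, 99, 99, 99, 99, 99, 99, 99, 98, 99, 98, 99, 99, 98, 98, 98, 98, 98, 98, 98, 98, 96, 93, 84, 75, 64, 55, 55, 53, 52, 53, 53, 53, 54, 54, 56, 56, 59, 64, 67, 68, 71, 81, 91, 97, 96, 97, 97, 97, 96, 97, 97, 96, 96, 96, 96, 96, 96, 96, 95]
```

```bash
python3 - <<'E'
from h import *
g=cv2.cvtColor(cv2.imread("pics/w16.png"),cv2.COLOR_BGR2GRAY)
for r in (96,103,108): print(r,[int(x) for x in g[r,0:40]],[int(x) for x in g[r,120:165]])
# front platform edge in wrist image: FL hole/corner
for r in (40,60): print(r,[int(x) for x in g[r,265:310]])
from fit import S
m=viewer.camera_model("side");s=viewer.camera("side");cv2.imwrite("pics/s16.png",s[:,:,::-1])
h=cv2.cvtColor(s,cv2.COLOR_RGB2GRAY);h0=cv2.cvtColor(cv2.imread("pics/side.png"),cv2.COLOR_BGR2GRAY);h5=cv2.cvtColor(cv2.imread("pics/s5.png"),cv2.COLOR_BGR2GRAY)
for th in (0,.06,.22): print(th,[proj(m,S([.475,-.1324,.0175,th],X,1)) for X in [(-80,18,-20),(-80,18,-28),(-40,18,-20),(-40,18,-28)]])
u=int(proj(m,S([.475,-.1324,.0175,0],(-60,18,-20),1))[0]);v=int(proj(m,S([.475,-.1324,.0175,0],(-60,18,-20),1))[1])
for k in (h0,h5,h): print(u,v-12,[int(x) for x in k[v-12:v+18,u]])
E
```

```text
96 [163, 163, 163, 164, 163, 163, 163, 163, 163, 163, 163, 163, 162, 148, 108, 49, 34, 33, 34, 35, 34, 34, 34, 34, 34, 34, 34, 34, 34, 33, 33, 34, 34, 34, 34, 34, 34, 34, 34, 33] [34, 34, 35, 34, 34, 34, 33, 33, 34, 33, 34, 33, 34, 34, 34, 34, 34, 35, 34, 34, 34, 35, 35, 33, 30, 22, 17, 14, 14, 13, 13, 14, 12, 16, 15, 15, 13, 13, 14, 12, 12, 15, 14, 14, 14]
103 [151, 157, 162, 164, 165, 165, 164, 165, 164, 164, 164, 164, 164, 164, 162, 142, 91, 44, 34, 35, 34, 35, 35, 34, 35, 34, 35, 34, 35, 33, 35, 35, 34, 34, 34, 35, 35, 35, 33, 34] [36, 37, 37, 38, 37, 34, 35, 33, 34, 34, 34, 33, 34, 34, 33, 33, 34, 34, 33, 35, 35, 34, 35, 34, 33, 30, 22, 17, 15, 15, 15, 15, 14, 13, 16, 13, 13, 15, 15, 12, 13, 14, 14, 12, 11]
108 [162, 162, 163, 164, 164, 164, 163, 164, 164, 163, 163, 163, 164, 163, 163, 163, 154, 119, 54, 35, 33, 35, 33, 34, 33, 33, 33, 34, 35, 35, 33, 34, 34, 34, 33, 34, 33, 34, 33, 33] [33, 32, 32, 33, 33, 33, 34, 34, 34, 34, 33, 35, 33, 34, 34, 34, 34, 33, 35, 34, 34, 35, 34, 33, 33, 33, 27, 18, 16, 14, 14, 14, 13, 15, 14, 13, 14, 15, 18, 23, 28, 38, 47, 54, 68]
40 [180, 137, 
[... 404 characters left out ...]
9, 100, 100, 99]
0 [[270.8, 217.6], [270.7, 220.6], [253.5, 217.2], [253.4, 220.3]]
0.06 [[270.9, 217.4], [270.8, 220.5], [253.5, 217.0], [253.4, 220.2]]
0.22 [[270.9, 216.7], [270.8, 220.1], [253.5, 216.3], [253.4, 219.7]]
262 205 [237, 217, 187, 198, 230, 240, 243, 243, 243, 243, 243, 242, 238, 220, 187, 159, 142, 137, 134, 133, 134, 139, 139, 138, 140, 139, 141, 142, 167, 208]
262 205 [104, 132, 157, 167, 165, 155, 149, 148, 147, 149, 147, 149, 156, 166, 162, 147, 134, 131, 132, 132, 133, 135, 136, 134, 135, 134, 135, 133, 133, 134]
262 205 [196, 201, 181, 196, 230, 241, 243, 243, 243, 243, 242, 238, 218, 184, 166, 154, 141, 133, 130, 134, 133, 133, 136, 134, 134, 134, 132, 133, 131, 133]
```

```bash
python3 -c "
from workcell import manip,status
o=status.get_obs();print(o['grasp_force'],o['ft_force'],o['clock']);print(manip.hand_in())"
```

```text
88.52203194983304 [-2.51542663 -1.04836578  7.28588751] 19.825
the job is handed in; nothing more can be done
None
```

I handed the job in at about 20 s. By my measurements the mount is seated and released, the platform is level to about 0.01 rad, and the bolt head is held on its flats at about 88 N; hand-in gave no verdict.

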